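# Put a steel test pellet under the microscope with tongs and hang the tongs up

### The arm

A 6-joint arm with a two-finger parallel gripper is mounted at the origin on the work surface. World frame = base frame: x ahead of the robot, y to its left, z up, the work surface at z = 0. Lengths are in mm, angles in rad, forces in N, time in s.
With the tool pointing down it reaches from about 400 to 925 mm from the base axis. Payload 12.5 kg.
Tool frame: the origin (TCP) lies at the very end of the fingers, on their centre line; the grasp point (between the pads) lies 19 mm behind it (r.grip_point_offset is the distance from the TCP to the grasp point, in mm); z points along the fingers, y is the line along which they close (so a half turn about z gives the same grasp; the last joint's range is limited). The gripper opens to 95 mm and grips with 3 to 60 N. Pads are 20 mm wide; open, the fingers measure 119 mm over their backs; the gripper's body (75 mm by 180 mm) begins 59 mm behind the grasp point.
Start: joints at [1.018, 0.491, 1.559, -0, 1.092, -0.106], TCP at [270.04, 563.675, 174.961] pointing down, gripper open.
Joint ranges: [-3.1, 3.1], [-0.84, 2.19], [0.05, 2.79], [-1.13, 4.28], [0.06, 2.93], [-2.69, 2.69]. Speed limits (rad/s): [2.22, 2.22, 2.79, 3.14, 3.14, 3.14].

### API

Orientations are given as a unit quaternion [x, y, z, w].
In Python, from station import sensors, cams, r gives the robot as it stands. The module is installed in compiled form; this text tells all that it offers.
- The arm moves only by the tool apply_moves, never from a script. Its argument "series" is text: rows parted by semicolons, each of 7 numbers parted by spaces: the turn, a rotation vector about the tool's x, y, z in degrees, then the shift along the tool's x, y, z in mm, then the finger opening in mm, from 0 to 95.1. In form: rx ry rz tx ty tz grip; .... A call has 1 to 8 rows; each row shifts and turns the commanded pose from where the row before left it, along the tool's axes as they then stand; what a row does not reach is not made up. A row lasts 1/8 s, in which the tool goes at most 62.5 mm and 10.7 degrees, less where a joint would pass 70% of its speed; a pose out of reach is approached as far as the arm can. A call is refused whole if a number of a shift passes 62.5 or a number of a turn 10.7, either way. A call with a gripper value outside its range is refused whole. The fingers move at their own pace and stop on an object; "grip_force" is the grip in N (left out, the last holds). Time passes only in rows, so rows that do not move let the fingers close. It gives the time, the measured TCP pose, the force, the opening and the grip force at its end, in the units of the state.
- sensors.observe(): the state, without advancing time (a new reading comes with each control period).
- cams.camera(name): name is "scene" or "top" or "wrist"; returns a dict with "pixels" (480x640x3 uint8, blue, green, red), "range_z" (480x640 float32, mm along the optical axis (not along the pixel's ray), 0 where there is no reading), "K" (3x3 intrinsics, pixels), "origin" and "attitude" of the camera in the world; the wrist camera has in their place "hand_eye" (4x4, takes a point from camera to tool coordinates, whose origin is the TCP and whose axes are the flange's). Camera axes: x right, y down, z forward; pixel columns grow to the right and rows downward; lengths in mm; the calibration is good to about 2 mm. A picture is of the moment at which its call begins: read the wrist's pose just before it.
- r.sign_off(): hands the job in; it is judged then, once.
The state is a dict: "clock": time; "q": joint angles; "joint_velocities": joint speeds; "tau": joint torques, N m; "tool_pos": TCP position; "ee_rot": TCP orientation; "force": force on the tool from outside, world axes, zero at the start; "torque": the same for the moment, N m; "width": finger opening in mm; "grip_force": force on a finger pad.
Only numpy, scipy, OpenCV 4.12 (cv2) and the standard library are available. Lean on these libraries where they do the work, as an engineer would, in place of code of your own. Each camera call takes 0.05 s, during which the arm holds its last target. There are 200 camera calls.

### The job

Take the tongs from their rest and, holding the specimen with the tongs only, carry the slim round steel pellet from the tray onto the middle of the small round stage under the microscope lens and leave it standing there upright. Then hang the tongs by their eye on the peg of the hook stand. Do not knock the microscope's lens, column or ring light, and leave the tray's other two specimens where they stand.

Things in the scene. Friction and masses are not known exactly. Their poses are not given: they have to be found in the camera images.
- tongs: Spring tongs of bare steel, 252 mm long, 66 g. Origin on the long axis midway between the two black rubber grip sleeves; x along the tongs to the tips, y the direction in which the arms open and close, z up as it lies in the rest. Arms 10 mm high, pivoted 100 mm behind the origin, 11 mm either side; they spring open by themselves. Balance point within 10 mm of the origin
- tongs_grip (a point): same point as the tongs' origin: where to squeeze. Sleeves 44 mm long, 14 mm high, 43 mm over their outsides when free. Squeezing the sleeves closes the jaws 1.9 times as far: sleeves at 30 mm = jaws parallel, 14 mm apart. Sleeves push back with about 7 N each at 41 mm (so a light hold keeps the jaws open) and 11 N at 30 mm
- tongs_tip (a point): point midway between the centres of the two jaw pads, 90 mm ahead of the tongs' origin on their long axis. Jaw pads 16 mm long, 12 mm high; free, the jaws stand 38 mm apart inside, 50 mm outside
- tongs_eye (a point): centre of the eye at the tongs' rear end, 131 mm behind their origin. The eye is a square of 5 mm wire standing on its corner, clear hole 22 mm between opposite sides; one corner points to the rear, so the peg beds into that corner (10 mm behind this point) as the tongs hang; the hole's axis is the tongs' y
- rest: grey plastic rest, fixed. The tongs lie level in its two forks, 60 mm (tongs' axis) above the table, tips towards its +x. Base 170 x 56 x 8 mm; forks 75 mm behind and 60 mm ahead of the origin (8 mm thick, prongs up to z = 65 mm). Origin under the tongs' origin, on the table
- tray: low aluminium tray with a black rubber floor, fixed, 90 (x) x 160 (y) x 12 mm, floor 6 mm high. Three bare-steel specimens stand in it in a row along its y, about 50 mm apart, in any order. Origin under its centre, on the table
- pellet: the specimen to move: slim round upright steel cylinder, diameter 14 mm, height 22 mm, 27 g. Origin at the centre of its underside, z up its axis
- block: another specimen: upright square steel block 14 x 14 x 22 mm. Origin at the centre of its underside
- slug: another specimen: flat wide round steel slug, diameter 28 mm, height 12 mm. Origin at the centre of its underside
- scope: video microscope, fixed. Origin on the table straight below the lens; +x points to its rear, the open front faces its -x. Black base 25 mm high, from 70 mm before to 150 mm behind the origin, 160 mm wide
- stage_top (a point): centre of the top of the round aluminium stage, diameter 40 mm, 60 mm above the table, on the lens axis
- scope_head: upper part of the microscope, frame as scope: black disc-shaped ring light, diameter 110 mm, around the lens axis, underside 68 mm above the stage top; steel lens (diameter 36) down to 61 mm above the stage top; black tube of radius 27 mm up to z = 385 mm, knob at +y; column of radius 14 mm at x = 125, y = -55 mm, with an arm to the tube at z = 245 to 295 mm
- hook: hook stand, fixed: steel post of radius 7 mm and 252 mm high, on a round foot of radius 35 mm. Origin under the post, on the table; its peg points along +y
- peg_root (a point): on the peg's axis where it leaves the post's axis, 245 mm above the table. The peg is a steel rod of diameter 7 mm
- peg_tip (a point): free end of the peg (a ball of diameter 10 mm), 80 mm from the root along the peg, which rises 12 degrees towards this end

How it is judged (in metres and radians):
On the way, in this order (a step that is already met when the one before it is completed fails the run):
1. the pellet is lifted from the tray, gripped by the tongs (height (world z) of pellet above 0.03 m and contact force between tongs and pellet above 0.3 N), for 0.2 s.
2. the pellet stands upright on the stage, within 9 mm of its middle, let go by the tongs, which the robot still holds (horizontal distance between pellet and stage_top below 0.009 m and z of pellet in the frame of stage_top between -0.003 and 0.003 m and angle between pellet's own z axis and vertical below 0.1 rad and contact force between tongs and pellet below 0.02 N and contact force between the fingers and tongs above 0.5 N), for 0.2 s.
At the end, for the whole second after the job is handed in: The pellet stands upright (within 6 degrees) and still on the stage top, its axis within 9 mm of the stage's middle; the tongs hang from the peg by their eye, tips down (within 20 degrees of plumb), practically still (slower than 0.08 m/s) (horizontal distance between pellet and stage_top below 0.009 m and z of pellet in the frame of stage_top between -0.003 and 0.003 m and angle between pellet's own z axis and vertical below 0.1 rad and linear speed of pellet below 0.02 m/s and y of tongs_eye in the frame of hook between 0.008 and 0.08 m and x of tongs_eye in the frame of hook between -0.015 and 0.015 m and height (world z) of tongs_eye between 0.22 and 0.27 m and horizontal distance between tongs_eye and tongs_tip below 0.075 m and height (world z) of tongs_tip below 0.1 m and contact force between tongs and hook above 0.2 N and linear speed of tongs below 0.08 m/s); the robot touches nothing.
It fails at once if the fingers touch the pellet (contact force between the fingers and pellet above 0.3 N).
It fails at once if the microscope's head (lens, ring light, tube, column) is knocked with more than 3 N (contact force between scope_head and anything else above 3 N).
It fails at once if the square block is moved more than 20 mm (distance of block from where it was at the start of the episode above 0.02 m).
It fails at once if the square block is tipped over (angle between block's own z axis and vertical above 0.6 rad).
It fails at once if the wide slug is moved more than 20 mm (distance of slug from where it was at the start of the episode above 0.02 m).
It also fails if it takes over 67 s, if anything falls off the work surface, if the arm or the gripper's body presses on something with over 40 N, if the wrist force passes 120 N, or if a joint passes its speed limit or range.

## Working session

There is one attempt and no reset: what is moved stays moved. The work goes in short steps, Python scripts to look and compute and a tool call to move; the robot and the scene stay as the last step left them, time stands still between calls to the robot, and variables do not carry over. Pictures are saved under pics/ and viewed, at most 10 in all, crops included, and the job is handed in when it is done.

Besides the shell and the picture viewer there is one more tool, called after "Emit:" by a JSON object that holds its "fn" and its "kwargs", one argument or row to a line. apply_moves: Moves the arm, as the interface text tells. Its arguments: {"type":"object","properties":{"series":{"type":"string"},"grip_force":{"type":"number"}},"required":["series"]}

```bash
mkdir -p pics
cat > h.py <<'E'
import numpy as np,cv2
from station import sensors,cams,r
from scipy.spatial.transform import Rotation as R
def rot(a):
    a=np.array(a,float)
    return a if a.shape==(3,3) else R.from_quat(a).as_matrix()
def grab(name):
    s=sensors.observe(); c=cams.camera(name)
    if name=="wrist":
        T=np.eye(4);T[:3,:3]=rot(s["ee_rot"]);T[:3,3]=s["tool_pos"];M=T@np.array(c["hand_eye"])
    else:
        M=np.eye(4);M[:3,:3]=rot(c["attitude"]);M[:3,3]=c["origin"]
    np.savez(f"{name}.npz",px=c["pixels"],z=c["range_z"],K=c["K"],M=M)
    return c,M
def cloud(name):
    d=np.load(f"{name}.npz");z=d["z"];v,u=np.mgrid[:480,:640];K=d["K"]
    P=np.stack([(u-K[0,2])/K[0,0]*z,(v-K[1,2])/K[1,1]*z,z],-1)
    W=P@d["M"][:3,:3].T+d["M"][:3,3];W[z<=0]=np.nan
    return d["px"],W
def ray(name,u,v,zw):
    d=np.load(f"{name}.npz");k=np.linalg.inv(d["K"])@[u,v,1];w=d["M"][:3,:3]@k;o=d["M"][:3,3]
    return o+w*(zw-o[2])/w[2]
def proj(name,p):
    d=np.load(f"{name}.npz");c=d["M"][:3,:3].T@(np.array(p)-d["M"][:3,3]);q=d["K"]@c;return q[:2]/q[2]
E
python3 - <<'E'
from h import *
for n in ("scene","top"):
    c,M=grab(n); cv2.imwrite(f"pics/{n}0.png",c["pixels"]); print(n,M.round(2).tolist(),c["K"][0][0])
print(sensors.observe())
E
```

```text
scene [[0.06, 0.85, -0.52, 1072.39], [1.0, -0.06, 0.02, 11.28], [-0.01, -0.52, -0.85, 1072.74], [0.0, 0.0, 0.0, 1.0]] 557.1964989380671
top [[0.03, -1.0, 0.05, 480.61], [-1.0, -0.03, -0.04, 52.31], [0.04, -0.04, -1.0, 1025.4], [0.0, 0.0, 0.0, 1.0]] 464.0441374995851
{'clock': 0.1, 'q': array([ 1.01840536e+00,  4.91496623e-01,  1.55938221e+00,  1.54993065e-05,
        1.09168357e+00, -1.05564486e-01]), 'joint_velocities': array([ 0.00055286, -0.0029696 , -0.00225665, -0.00083109, -0.00092534,
       -0.00095745]), 'tau': array([ 1.51825985e-03, -6.13617682e+01, -2.58612227e+01,  6.93912129e-02,
        4.69415775e-02, -6.26137307e-05]), 'tool_pos': array([269.89237837, 563.45079351, 174.42401962]), 'ee_rot': array([ 2.21562780e-01,  9.75145989e-01, -4.56651031e-04, -1.63157864e-04]), 'force': array([-0.15904468,  0.2112579 ,  1.00889788]), 'torque': array([ 0.01903088,  0.01082311, -0.01908948]), 'grip_force': 0.0, 'width': 95.10258380732303}
```

View pics/top0.png

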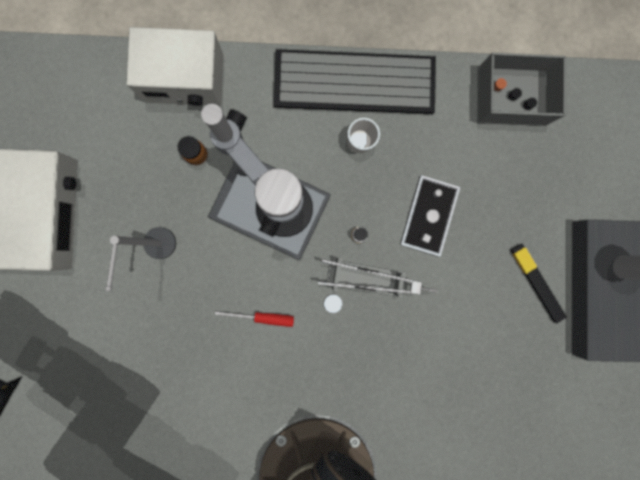

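View pics/scene0.png

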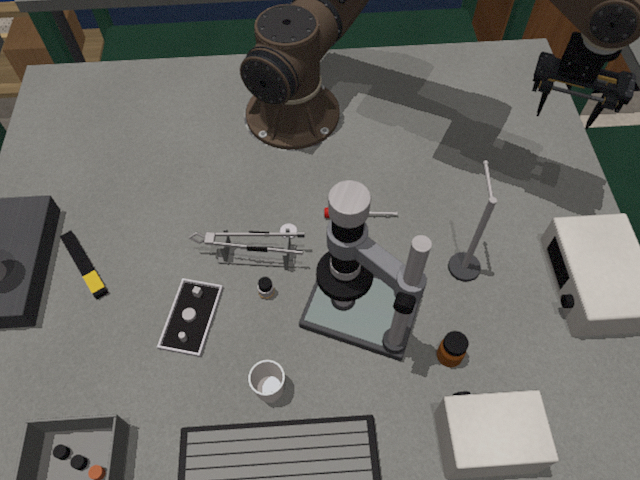

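Top view: the tongs lie with their tips towards +y (eye near (430,290), tips near (318,270)). The tray is at (431,215) with the slug in the middle. The scope is at (280,195) with its open front to the lower right, and the hook post is at (160,243) with its peg pointing down in the image. The scene view agrees: the block looks like (197,291) and the pellet like (182,336).

Run:
```python
from h import *
def crop(n,u,v,w,h,W,H):
    p=np.load(n+".npz")["px"][v:v+h,u:u+w]; return cv2.resize(p,(W,H),interpolation=cv2.INTER_CUBIC)
a=np.hstack([crop("top",300,175,160,120,400,300),crop("scene",150,215,160,150,400,300)])
b=np.hstack([crop("top",95,210,100,90,400,300),crop("top",200,100,140,165,400,300)])
cv2.imwrite("pics/mix.png",np.vstack([a,b]))
for n in("top","scene"):
    px,W=cloud(n)
    def st(m,l):
        P=W[m]; print(n,l,len(P),np.nanmean(P,0).round(1),np.nanmin(P,0).round(0),np.nanmax(P,0).round(0))
    X,Y,Z=W[...,0],W[...,1],W[...,2]
    print(n,"table z",np.nanmedian(Z[300:420,330:420]) if n=="top" else np.nanmedian(Z[180:220,120:200]))
    # hook: anything tall near it
    st((X>330)&(X<620)&(Y>330)&(Y<560)&(Z>225)&(Z<290),"hook top")
    st((X>330)&(X<620)&(Y>330)&(Y<560)&(Z>60)&(Z<220),"hook mid")
    st((abs(X-720)<200)&(abs(Y-150)<200)&(Z>370)&(Z<400),"tube top")
    st((abs(X-720)<200)&(abs(Y-150)<200)&(Z>18)&(Z<32),"scope base")
    st((abs(X-720)<200)&(abs(Y-150)<200)&(Z>55)&(Z<65),"stage?")
for n,u,v,z in [("top",438,193,28),("top",433,216,18),("top",427,239,28),("scene",182,334,28),("scene",189,314,18),("scene",197,289,28)]: print(n,u,v,ray(n,u,v,z).round(1))
for n,u,v in[("top",333,303),("top",360,234),("top",370,283),("top",345,287),("top",430,291)]: 
    px,W=cloud(n); print(u,v,W[v,u].round(0))
```

```text
top table z 0.24786256223785585
top hook top 331 [460.6 357.3 253.3] [410. 350. 225.] [499. 364. 268.]
top hook mid 1918 [522.9 524.2  89.4] [429. 351.  60.] [620. 560. 220.]
top tube top 2119 [579.4 101.  386.1] [531.  53. 370.] [677. 192. 400.]
top scope base 6422 [737.2  90.9  23.7] [520. -50.  18.] [920. 350.  32.]
top stage? 170 [795.2 252.3  60.6] [667. -50.  55.] [912. 350.  65.]
scene table z 0.49936536689733657
scene hook top 264 [469.2 354.9 250.9] [413. 348. 225.] [503. 363. 268.]
scene hook mid 1834 [527.5 508.6  93.8] [434. 347.  60.] [620. 560. 219.]
scene tube top 1718 [592.1 101.8 385.1] [534.  51. 370.] [682. 190. 400.]
scene scope base 9442 [748.6  68.5  24.3] [520. -50.  18.] [919. 304.  32.]
scene stage? 159 [781.8 205.7  60.1] [584. -50.  55.] [919. 296.  65.]
top 438 193 [ 616.9 -245.    28. ]
top 433 216 [ 567.1 -237.7   18. ]
top 427 239 [ 515.8 -222.6   28. ]
scene 182 334 [ 621.1 -245.5   28. ]
scene 189 314 [ 573.2 -236.3   18. ]
scene 197 289 [ 521.4 -220.3   28. ]
333 303 [370. -24.   6.]
360 234 [521. -73.  52.]
370 283 [ 416. -103.   11.]
345 287 [406. -49.   7.]
430 291 [ 402. -239.    1.]
```

View pics/mix.png

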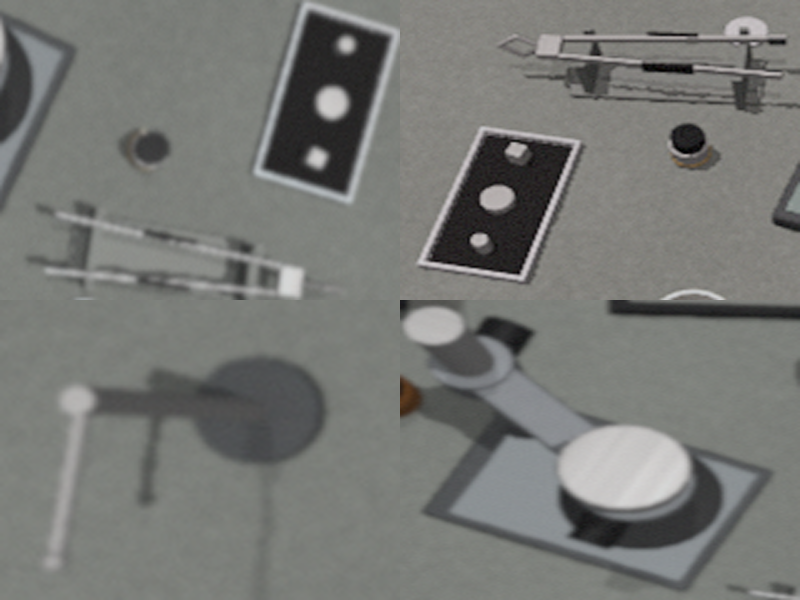

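Crops: the round pellet is the specimen at top (438,193), the slug is in the middle and the block is at (427,239). The black sleeves are at top ≈(368,270) and (360,287). The peg runs from about (115,240) to (109,288). The tube top is centred at about (278,192).

Run:
```python
from h import *
P=lambda n,u,v,z:ray(n,u,v,z).round(1)
print("tube top",P("top",278,192,385))
a,b,c=P("top",329.5,193.5,25),P("top",300.5,258,25),P("top",209,215.5,25)
print("base",a,b,c,np.linalg.norm(a-b),np.linalg.norm(b-c))
fm=(a+b)/2; d=(c-b)/np.linalg.norm(c-b); e=(a-b)/np.linalg.norm(a-b); print("lens axis",fm+70*d,d,e, np.degrees(np.arctan2(d[1],d[0])))
print("sleeves",P("top",368,270,62),P("top",360,286.6,62))
for n in("top","scene"):
    px,W=cloud(n);X,Y,Z=W[...,0],W[...,1],W[...,2]
    m=(X>360)&(X<500)&(Y>-260)&(Y<40)&(Z>52)&(Z<75);p=W[m];print(n,"tongs",len(p),p.mean(0).round(1),p.min(0).round(),p.max(0).round())
    for y in range(-230,20,20):
        q=p[abs(p[:,1]-y)<10]; 
        if len(q): print(y,len(q),q[:,0].min().round(1),q[:,0].max().round(1),np.median(q[:,2]).round(1))
    m=(Z>378)&(X>590)&(X<700)&(Y>60)&(Y<150);
    m=(Z>230)&(Z<275)&(X>380)&(X<520)&(Y>330)&(Y<380);p=W[m]
    q=p[p[:,0]<480];f=np.polyfit(q[:,0],q[:,1],1);g=np.polyfit(q[:,0],q[:,2],1);print("peg y(x)",f,np.polyval(f,[410,490]),"z",g,np.polyval(g,[410,490]),p[:,0].min(),p[:,0].max())
    m=(Z>375)&(Z<395)&(X>450)&(X<760)&(Y>30)&(Y<220)
    L=cv2.connectedComponentsWithStats(m.astype(np.uint8))
    for i in range(1,L[0]):
        if L[2][i,4]>60: q=W[L[1]==i];print("tall",L[2][i],q.mean(0).round(1),((q.min(0)+q.max(0))/2).round(1))
print("hook post/foot", P("top",95+265/4-100+100,210+108/400*90*400/300,3))
print(P("top",115,240,252),P("top",109,288,262))
c,M=grab("wrist");print("handeye",np.array(c["hand_eye"]).round(2).tolist(),c["K"][0,0])
```

```text
tube top [561.9  85.  385. ]
base [608.2  -8.1  25. ] [466.7  50.5  25. ] [552.  249.2  25. ] 153.1542033376819 216.23547350053366
lens axis [565.06341561  85.52339604  25.        ] [0.39447737 0.91890566 0.        ] [ 0.92390543 -0.38262091  0.        ] 66.76661730000818
sleeves [446.3 -90.5  62. ] [411.5 -74.6  62. ]
top tongs 790 [ 425.6 -104.1   63.2] [ 394. -236.   52.] [470.  13.  75.]
-230 12 406.7 411.2 66.3
-210 12 409.0 414.7 70.6
-190 124 401.6 428.2 65.7
-170 83 394.4 442.4 62.7
-150 87 394.3 443.7 62.7
-130 39 406.1 439.2 64.6
-110 54 405.6 447.0 65.0
-90 60 405.4 450.4 66.2
-70 51 408.9 452.1 65.9
-50 41 411.9 457.3 64.2
-30 146 403.2 469.6 56.5
-10 50 403.0 464.6 64.7
10 31 416.9 466.4 65.7
peg y(x) [-9.28112195e-03  3.62224220e+02] [358.41895952 357.67646976] z [-2.2704545e-01  3.5820319e+02] [265.11455527 246.95091924] 409.8721244216161 498.7681512832097
tall [206 114  19  15  88] [654.6 172.  384.8] [659.3 176.  385. ]
tall [ 255  168   47   48 1744] [562.8  85.4 384.6] [563.3  85.2 381.8]
scene tongs 1065 [ 429.7 -102.9   62.5] [ 395. -239.   52.] [475.  10.  75.]
-230 24 406.4 415.6 60.2
-210 38 406.1 428.8 67.0
-190 114 403.2 431.8 65.0
-170 115 395.3 448.6 61.8
-150 88 395.2 439.8 63.1
-130 71 407.2 444.4 63.7
-110 89 407.6 452.7 63.6
-90 92 408.8 455.0 64.6
-70 82 411.1 456.9 63.2
-50 72 413.0 461.1 63.2
-30 163 406.1 475.0 60.0
-10 78 416.3 467.9 63.5
10 39 415.8 470.0 63.0
peg y(x) [-1.93029187e-02  3.64227835e+02] [356.31363793 354.76940443] z [-2.21792396e-01  3.56513155e+02] [265.57827216 247.83488044] 412.59512058007 502.89795360733945
tall [ 328  180   43   38 1276] [569.6  82.9 384.3] [566.8  83.7 382.1]
tall [409 245  20  16 141] [676.1 171.6 385. ] [671.7 175.  385. ]
hook post/foot [491.7 354.2   3. ]
[490.7 355.8 252. ] [413.  357.6 262. ]
handeye [[0.0, -0.96, -0.27, 75.13], [1.0, 0.0, -0.0, 0.14], [0.0, -0.27, 0.96, -208.48], [0.0, 0.0, 0.0, 1.0]] 429.860342861927
```

Emit:
{"fn": "apply_moves", "kwargs": {
  "series": "0 0 0 0 0 -60 95; 0 0 0 0 0 -60 95; 0 0 0 0 0 -60 95; 0 0 10 0 0 -60 95; 0 0 10 0 0 0 95; 0 0 10 0 0 0 95; 0 0 10 0 0 0 95; 0 0 10 0 0 0 95",
  "grip_force": 12
}}

```text
clock: 1.15
tool_pos: [270.0, 563.6, 414.7]
ee_rot: [0.615, 0.788, -0.0, 0.0]
force: [-0.2, -0.7, 0.5]
width: 94.8
grip_force: 0.0
```

```bash
cat >> h.py <<'E'
def frame(z,x):
    z=np.array(z,float);z/=np.linalg.norm(z);x=np.array(x,float);x-=z*(x@z);x/=np.linalg.norm(x)
    return np.stack([x,np.cross(z,x),z],1)
def tongs2tool(yaw,pitch,t):   # yaw of tongs x, tip-down pitch, tool tilt wrt tongs (deg); returns tongs axes, tool axes
    y,p,t=np.radians([yaw,pitch,t])
    xt=np.array([np.cos(y)*np.cos(p),np.sin(y)*np.cos(p),-np.sin(p)])
    zt=np.array([np.cos(y)*np.sin(p),np.sin(y)*np.sin(p),np.cos(p)])
    z=-np.cos(t)*zt+np.sin(t)*xt
    return np.stack([xt,np.cross(zt,xt),zt],1),frame(z,xt)
def go(p,Rt):
    s=sensors.observe();Rc=rot(s["ee_rot"]);v=R.from_matrix(Rc.T@Rt).as_rotvec(degrees=True)
    d=np.array(p)-s["tool_pos"]
    print("t",round(s["clock"],2),"pos",s["tool_pos"].round(1),"q",s["q"].round(2),"w",round(s["width"],1),"gf",round(s["grip_force"],1))
    print(" turn",v.round(1),"shift(before-turn axes)",(Rc.T@d).round(1),"shift(target axes)",(Rt.T@d).round(1),"world",d.round(1))
E
python3 - <<'E'
from h import *
T,Rt=tongs2tool(82.2,0,40); o=np.array([430,-86,60.])
go(o+Rt[:,2]*(16-110),Rt)
E
```

```text
t 1.15 pos [270.  563.6 414.7] q [1.02 0.36 1.15 0.   1.63 0.77] w 94.8 gf 0.0
 turn [-7.6 39.5 21. ] shift(before-turn axes) [-725.   -25.1  282.9] shift(target axes) [-704.4  246.7 -222. ] world [ 151.8 -709.5 -282.7]
```

Emit:
{"fn": "apply_moves", "kwargs": {
  "series": "0 0 0 -45 25 0 95; 0 0 0 -55 25 0 95; 0 0 0 -58 20 0 95; 0 0 0 -58 0 0 95; 0 0 0 -58 0 0 95; 0 0 0 -58 -20 0 95; 0 0 0 -58 -20 0 95; 0 0 0 -58 -20 0 95"
}}

```text
clock: 2.15
tool_pos: [390.5, 130.5, 414.8]
ee_rot: [0.613, 0.79, 0.0, 0.0]
force: [1.3, 0.2, -0.3]
width: 95.0
grip_force: 0.0
```

Emit:
{"fn": "apply_moves", "kwargs": {
  "series": "0 0 10 -58 -15 0 95; 0 0 10 -50 -10 0 95; 0 10 2 -50 0 0 95; 0 10 0 -40 0 0 95; 0 10 0 0 0 0 95; 0 10 0 0 0 0 95; 0 0 0 0 0 0 95"
}}

```text
clock: 3.02
tool_pos: [376.9, -48.4, 407.9]
ee_rot: [0.716, 0.627, 0.223, -0.209]
force: [0.2, 0.2, -0.8]
width: 94.6
grip_force: 0.0
```

Run:
```python
from h import *
T,Rt=tongs2tool(82.2,0,40); o=np.array([430,-86,60.])
go(o+Rt[:,2]*(16-110),Rt); print(sensors.observe()["ee_rot"],Rt)
```

```text
t 3.02 pos [376.9 -48.4 407.9] q [-0.72  0.04  1.72  0.5   1.75 -0.6 ] w 94.6 gf 0.0
 turn [-1.2  4.4 -0.2] shift(before-turn axes) [-234.    62.2  170.4] shift(target axes) [-246.7   57.7  153.2] world [  44.9  -97.5 -275.9]
[ 0.71621143  0.62732594  0.223148   -0.20906536] [[ 0.10396416  0.99074784  0.08723629]
 [ 0.75895688 -0.13571557  0.63684044]
 [ 0.64278761  0.         -0.76604444]]
```

Emit:
{"fn": "apply_moves", "kwargs": {
  "series": "0 4 0 -40 10 28 95; 0 0 0 -40 10 27 95; 0 0 0 -40 10 26 95; 0 0 0 -42 10 26 95; 0 0 0 -42 10 26 95; 0 0 0 -42 9 25 95; 0 0 0 0 0 0 95; 0 0 0 0 0 0 95"
}}

```text
clock: 4.03
tool_pos: [420.2, -144.9, 132.5]
ee_rot: [0.706, 0.623, 0.247, -0.229]
force: [0.4, -0.2, -0.1]
width: 95.3
grip_force: 0.0
```

Run:
```python
from h import *
T,Rt=tongs2tool(82.2,0,40); o=np.array([430,-86,60.])
go(o+Rt[:,2]*(16-110),Rt)
c,M=grab("wrist"); 
im=c["pixels"].copy()
for q in [o,o+T@[90,0,0],o+T@[-131,0,0],o+T@[22,21.5,0],o+T@[-22,-21.5,0]]:
    u=proj("wrist",q).round().astype(int);print(u);cv2.circle(im,tuple(int(k) for k in u),3,(0,0,255),1)
cv2.imwrite("pics/w1.png",im)
```

```text
t 4.03 pos [ 420.2 -144.9  132.5] q [-0.83  0.5   1.92  0.52  1.26 -1.01] w 95.3 gf 0.0
 turn [-1.3  0.6  0.1] shift(before-turn axes) [-0.8  1.7 -0.1] shift(target axes) [-0.8  1.7 -0.1] world [ 1.6 -0.9 -0.5]
[320 229]
[322 129]
[318 426]
[292 202]
[351 258]
```

View pics/w1.png

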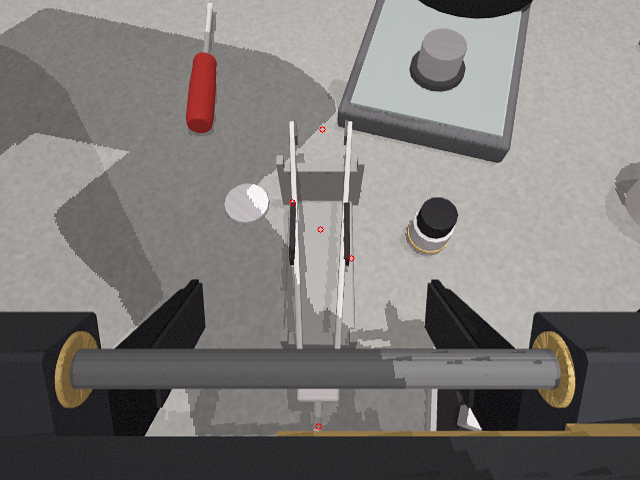

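Wrist view: the sleeves span rows 204–264 at columns 292 and 347, so their centre is about (319.5,233), within 2–3 mm of the prediction. The tongs lie centred between the fingers. The stage top is near (443,43).

Emit:
{"fn": "apply_moves", "kwargs": {
  "series": "-1.3 0.6 0 -2 1.5 0 95; 0 0 0 0 0 30 95; 0 0 0 0 0 30 80; 0 0 0 0 0 25 70; 0 0 0 0 0 15 60; 0 0 0 0 0 10 50; 0 0 0 0 0 0 39; 0 0 0 0 0 0 39",
  "grip_force": 12
}}

```text
clock: 5.08
tool_pos: [431.1, -77.6, 45.8]
ee_rot: [0.708, 0.618, 0.259, -0.224]
force: [0.1, -0.2, -0.3]
width: 42.2
grip_force: 0.0
```

Emit:
{"fn": "apply_moves", "kwargs": {
  "series": "0 0 0 0 0 0 39; 0 0 0 0 0 0 39; 0 0 0 0 0 0 39"
}}

```text
clock: 5.45
tool_pos: [430.9, -77.2, 45.6]
ee_rot: [0.708, 0.618, 0.258, -0.225]
force: [0.4, 0.0, 0.2]
width: 38.9
grip_force: 0.0
```

Run:
```python
from h import *
for v in (38,43,48): print(ray("wrist",443,v,60).round(1))
T,Rt=tongs2tool(82.2,0,40); o=np.array([430,-87,60.])
go(o+Rt[:,2]*(16),Rt);print(sensors.observe()["force"])
```

```text
[563.3  88.9  60. ]
[561.8  82.9  60. ]
[560.3  76.9  60. ]
t 5.45 pos [430.9 -77.2  45.6] q [-0.74  0.62  2.06  0.68  1.01 -1.13] w 38.9 gf 0.0
 turn [ 0.1 -0.   0. ] shift(before-turn axes) [ 1.8  0.5 -1.4] shift(target axes) [ 1.8  0.5 -1.4] world [0.5 0.4 2.2]
[0.37252968 0.02088323 0.20802795]
```

Run:
```python
from h import *
c,M=grab("wrist"); cv2.imwrite("pics/w2.png",c["pixels"])
px,W=cloud("wrist");d=np.load("wrist.npz")["z"]
print(sensors.observe()["width"],sensors.observe()["grip_force"])
```

```text
39.3803898254371 0.0
```

View pics/w2.png

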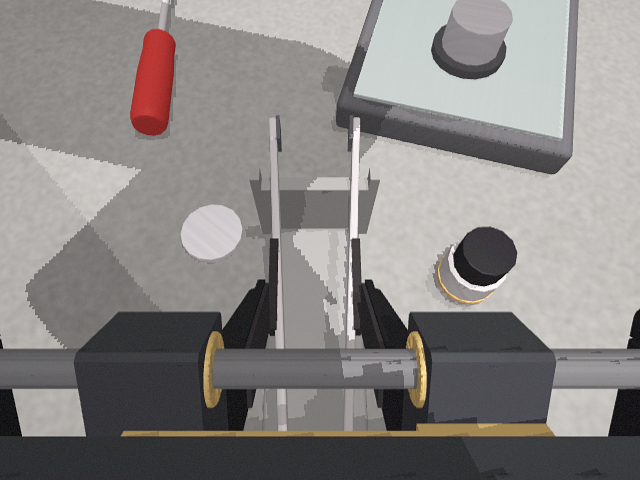

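Fingers straddle the sleeves (rows 238–333), but no pad force is reported yet, so I'll close a bit more.

Emit:
{"fn": "apply_moves", "kwargs": {
  "series": "0 0 0 0 0 0 34; 0 0 0 0 0 0 34; 0 0 0 0 0 0 34; 0 0 0 0 0 0 34",
  "grip_force": 12
}}

```text
clock: 6.0
tool_pos: [430.8, -77.1, 45.5]
ee_rot: [0.708, 0.618, 0.258, -0.225]
force: [-0.1, -0.3, 0.6]
width: 33.7
grip_force: 0.0
```

Run:
```python
from h import *
c,M=grab("wrist"); cv2.imwrite("pics/w3.png",cv2.resize(c["pixels"][90:350,200:440],(552,598)))
```

```text
(no output)
```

View pics/w3.png

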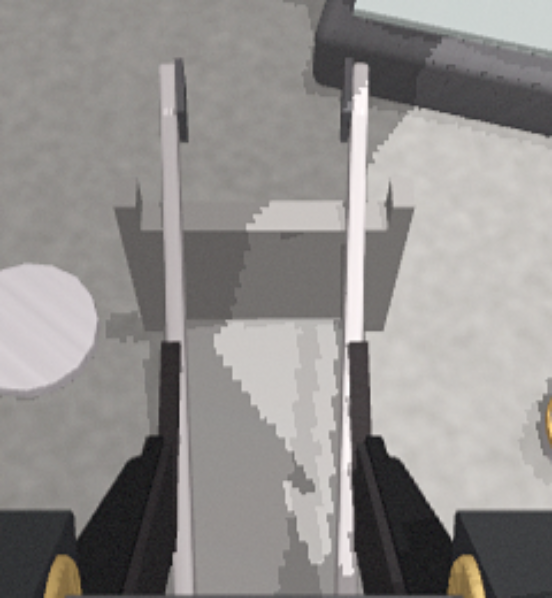

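Run:
```python
from h import *
T,Rt=tongs2tool(82.2,0,40); o=np.array([430,-87,60.])
f=lambda q:((proj("wrist",o+T@np.array(q,float))-[200,90])*2.3).round(0)
for q in ([98,25,5],[98,-25,5],[22,21.5,7],[22,-21.5,7],[22,17,7],[22,-17,7],[98,17,5],[98,-17,5]): print(q,f(q))
s=sensors.observe()
p=np.array(s["tool_pos"]);Rc=rot(s["ee_rot"])
for y in (-17,17):
  for z in(0,-19): print("finger",y,z,((proj("wrist",p+Rc@[0,y,z])-[200,90])*2.3).round(0))
```

```text
[98, 25, 5] [164.  52.]
[98, -25, 5] [370.  52.]
[22, 21.5, 7] [164. 331.]
[22, -21.5, 7] [370. 331.]
[22, 17, 7] [186. 331.]
[22, -17, 7] [349. 331.]
[98, 17, 5] [197.  52.]
[98, -17, 5] [337.  52.]
finger -17 0 [189. 421.]
finger -17 -19 [182. 452.]
finger 17 0 [341. 421.]
finger 17 -19 [348. 452.]
```

Run:
```python
from h import *
s=sensors.observe();p=np.array(s["tool_pos"]);Rc=rot(s["ee_rot"]);px,W=cloud("wrist")
L=(W-p)@Rc   # tool coords
for v in (255,270,280,288,300,320):
    print(v,[(u,)+tuple(L[v,u].round(0).astype(int))for u in range(256,284,2) if L[v,u,2]<60])
    print("   R",[(u,)+tuple(L[v,u].round(0).astype(int))for u in range(346,376,3)if L[v,u,2]<60])
```

```text
255 [(256, np.int64(-8), np.int64(-38), np.int64(56)), (258, np.int64(-7), np.int64(-37), np.int64(55)), (260, np.int64(-7), np.int64(-35), np.int64(54)), (262, np.int64(-7), np.int64(-34), np.int64(55)), (264, np.int64(-7), np.int64(-33), np.int64(54)), (266, np.int64(-7), np.int64(-32), np.int64(55)), (268, np.int64(-7), np.int64(-30), np.int64(54)), (270, np.int64(14), np.int64(-21), np.int64(-15)), (272, np.int64(14), np.int64(-20), np.int64(-15)), (274, np.int64(14), np.int64(-19), np.int64(-14)), (276, np.int64(14), np.int64(-18), np.int64(-15)), (278, np.int64(14), np.int64(-18), np.int64(-13)), (280, np.int64(13), np.int64(-17), np.int64(-12)), (282, np.int64(-5), np.int64(-21), np.int64(46))]
   R [(346, np.int64(-4), np.int64(19), np.int64(46)), (349, np.int64(14), np.int64(16), np.int64(-12)), (352, np.int64(14), np.int64(17), np.int64(-14)), (355, np.int64(14), np.int64(19), np.int64(-14)), (358, np.int64(14), np.int64(20), np.int64(-15)), (361, np.int64(-8), np.int64(29), np.int64(55)), (364, np.int64(-7), np.int64(31), np.int64(54)), (367, np.int64(-7), np.int64(33), np
[... 5451 characters left out ...]
4(-10), np.int64(-17), np.int64(-34)), (278, np.int64(-11), np.int64(-17), np.int64(-32)), (280, np.int64(-11), np.int64(-16), np.int64(-33)), (282, np.int64(-11), np.int64(-15), np.int64(-33))]
   R [(346, np.int64(-13), np.int64(14), np.int64(-28)), (349, np.int64(-11), np.int64(15), np.int64(-33)), (352, np.int64(-11), np.int64(16), np.int64(-33)), (355, np.int64(-6), np.int64(17), np.int64(-43)), (358, np.int64(0), np.int64(17), np.int64(-55)), (361, np.int64(5), np.int64(17), np.int64(-65)), (364, np.int64(9), np.int64(17), np.int64(-74)), (367, np.int64(10), np.int64(18), np.int64(-75)), (370, np.int64(11), np.int64(18), np.int64(-78)), (373, np.int64(11), np.int64(19), np.int64(-77))]
```

The depth data show the finger ends about 38 mm behind the stated TCP, above the sleeves, so they closed over nothing. I'll open, go deeper and close again.

Emit:
{"fn": "apply_moves", "kwargs": {
  "series": "0 0 0 0 0 0 55; 0 0 0 0 0 0 60; 0 0 0 0 0 0 60; 0 0 0 0 0 9 60; 0 0 0 0 0 8 60; 0 0 0 0 0 0 40; 0 0 0 0 0 0 39; 0 0 0 0 0 0 39",
  "grip_force": 12
}}

```text
clock: 7.05
tool_pos: [432.4, -66.4, 32.5]
ee_rot: [0.708, 0.618, 0.258, -0.224]
force: [-0.4, -1.0, -0.9]
width: 40.4
grip_force: 8.4
```

Run:
```python
from h import *
c,M=grab("wrist");s=sensors.observe();p=np.array(s["tool_pos"]);Rc=rot(s["ee_rot"]);px,W=cloud("wrist")
print(s["tool_pos"],s["force"],s["width"],s["grip_force"])
L=(W-p)@Rc
m=(L[...,2]<30)&(abs(L[...,1])<40)&(L[...,0]<30)
for y0 in (-22,-19,19,22):
    q=L[m&(abs(L[...,1]-y0)<1.5)&(abs(L[...,0]-11)<2)]; print(y0,len(q),q[:,2].max() if len(q) else 0)
cv2.imwrite("pics/w4.png",cv2.resize(c["pixels"][90:350,200:440],(552,598)))
```

```text
[432.40848065 -66.40482225  32.50307144] [-0.13267602 -0.1114112  -1.74231917] 39.873407918430125 8.672336786985397
-22 928 -37.51706893723394
-19 160 -31.72917521269848
19 219 -32.101697546849145
22 935 -37.121655811716955
```

View pics/w4.png

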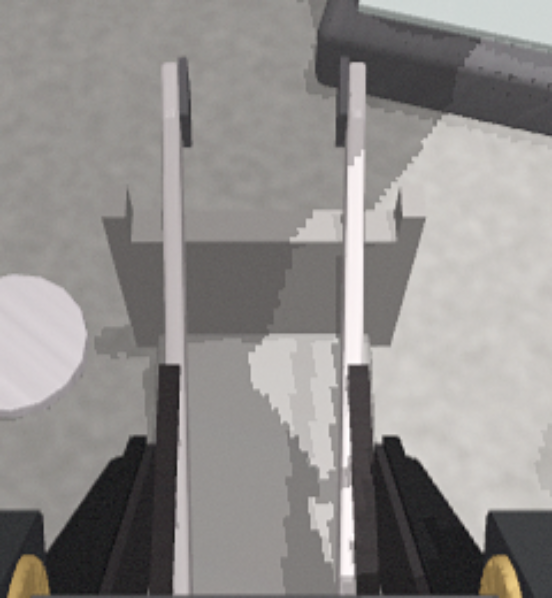

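The pads now read 8.4 N at 40 mm, so the sleeves are gripped, but the bite may be shallow. I'll measure where the pads and body really are.

Run:
```python
from h import *
s=sensors.observe();p=np.array(s["tool_pos"]);Rc=rot(s["ee_rot"]);px,W=cloud("wrist");L=(W-p)@Rc
for v,u in [(300,210),(320,210),(340,210),(370,190),(370,320),(400,320),(420,210),(430,320),(450,320),(470,320),(400,230),(300,240),(330,250),(345,262),(300,262)]: print((u,v),L[v,u].round(0))
q=L[(abs(L[...,1])<26)&(L[...,2]<-5)&(abs(L[...,1])>19.3)&(L[...,0]<14)&(L[...,2]>-60)]
h,_,_=np.histogram2d(q[:,0],q[:,2],bins=[np.arange(-16,16,4),np.arange(-60,0,5)]);print(h.astype(int))
```

```text
(210, 300) [-25. -61.  23.]
(210, 320) [  35.  -22. -126.]
(210, 340) [  33.  -21. -132.]
(190, 370) [  32.  -22. -141.]
(320, 370) [  27.    1. -134.]
(320, 400) [-62.   2. -18.]
(210, 420) [  15.  -22. -133.]
(320, 430) [nan nan nan]
(320, 450) [  25.    1. -152.]
(320, 470) [  26.    1. -157.]
(230, 400) [   6.  -22. -114.]
(240, 300) [-24. -43.  22.]
(250, 330) [  9. -21. -82.]
(262, 345) [ -8. -20. -61.]
(262, 300) [  9. -20. -56.]
[[  0  12   0   0   0   0   0   0   0   0   0]
 [ 17  65   7   0   0   0   0   0   0   0   0]
 [ 29  36  50   0   0   0   0   0   0   0   0]
 [ 38  23  52  23   0   0   0   0   0   0   0]
 [ 27  39  22  61   4   0   0   0   0   0   0]
 [ 33  32  30  29  46   0   0   0   0   0   0]
 [193 162 144 113  64  25   0   0   0   0   0]]
```

Run:
```python
from h import *
print(r.grip_point_offset)
s=sensors.observe();p=np.array(s["tool_pos"]);Rc=rot(s["ee_rot"]);px,W=cloud("wrist");L=(W-p)@Rc
# inner finger face edge in the picture
for v in range(276,300,3): print(v,[tuple(L[v,u].round(0).astype(int).tolist()) for u in (258,262,264,266,268,270,272,274)])
```

```text
18.8
276 [(-13, -34, 32), (-13, -32, 33), (-13, -30, 32), (-13, -29, 32), (11, -20, -34), (11, -20, -33), (11, -19, -34), (11, -18, -34)]
279 [(11, -24, -39), (11, -22, -39), (-15, -30, 32), (-12, -28, 25), (10, -20, -36), (10, -19, -35), (10, -19, -35), (10, -18, -35)]
282 [(11, -24, -41), (11, -22, -42), (9, -22, -38), (10, -21, -38), (9, -20, -37), (9, -19, -35), (9, -18, -36), (9, -18, -36)]
285 [(11, -23, -45), (10, -22, -43), (10, -21, -42), (10, -20, -43), (8, -20, -37), (7, -19, -35), (8, -18, -36), (8, -18, -37)]
288 [(11, -23, -49), (10, -22, -46), (10, -21, -46), (8, -20, -42), (7, -20, -37), (7, -19, -38), (7, -18, -38), (7, -18, -38)]
291 [(11, -22, -52), (9, -21, -48), (10, -20, -49), (7, -20, -42), (6, -20, -38), (6, -19, -40), (6, -18, -39), (6, -17, -40)]
294 [(11, -22, -56), (10, -21, -52), (9, -20, -49), (6, -20, -44), (5, -20, -39), (5, -19, -39), (4, -18, -39), (5, -17, -41)]
297 [(10, -22, -56), (9, -21, -54), (7, -20, -49), (5, -20, -43), (4, -20, -40), (3, -19, -40), (4, -18, -40), (4, -17, -40)]
```

Finger ends sit about 38 mm short of the reported TCP, so the bite now is only on the sleeve's upper edge. I'll re-grip 15 mm deeper.

Emit:
{"fn": "apply_moves", "kwargs": {
  "series": "0 0 0 0 0 0 55; 0 0 0 0 0 0 58; 0 0 0 0 0 8 58; 0 0 0 0 0 7 58; 0 0 0 0 0 0 40; 0 0 0 0 0 0 39; 0 0 0 0 0 0 39; 0 0 0 0 0 0 39",
  "grip_force": 15
}}

```text
clock: 8.1
tool_pos: [433.7, -56.8, 21.0]
ee_rot: [0.708, 0.618, 0.258, -0.225]
force: [1.1, -0.3, 0.1]
width: 39.2
grip_force: 8.8
```

Emit:
{"fn": "apply_moves", "kwargs": {
  "series": "0 0 0 6 0 -8 39; 0 0 0 12 0 -15 39; 0 0 0 13 0 -15 39; 0 0 0 13 0 -15 39; 0 0 0 13 0 -15 39; 0 0 0 6 0 -8 39; 0 0 0 0 0 0 39"
}}

```text
clock: 8.98
tool_pos: [433.6, -57.6, 120.1]
ee_rot: [0.708, 0.618, 0.259, -0.224]
force: [-0.1, -0.2, -0.8]
width: 39.4
grip_force: 8.9
```

Run:
```python
from h import *
c,M=grab("wrist");s=sensors.observe();p=np.array(s["tool_pos"]);Rc=rot(s["ee_rot"]);px,W=cloud("wrist")
print(s["tool_pos"],s["force"],s["width"],s["grip_force"],s["q"].round(2))
cv2.imwrite("pics/w5.png",c["pixels"])
```

```text
[433.4175998  -57.3959168  119.65677277] [-0.70683651 -0.29417036 -0.89060448] 39.120123031939286 8.861736059188843 [-0.7   0.48  2.04  0.64  1.13 -1.  ]
```

View pics/w5.png

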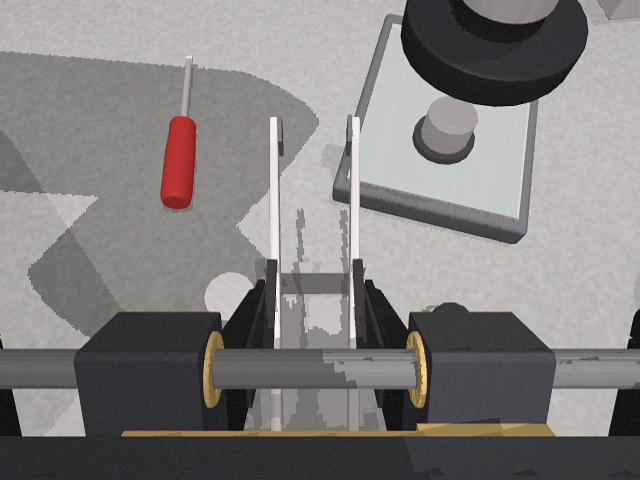

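The tongs are lifted and held: jaw ends at about (275,118) and (355,118), stage top ellipse centred near (452,114).

Run:
```python
from h import *
s=sensors.observe();p=np.array(s["tool_pos"]);Rc=rot(s["ee_rot"]);px,W=cloud("wrist");L=(W-p)@Rc
A=[]
for sgn in(-1,1):
    q=L[115:262][(abs(L[115:262,:,1]-sgn*20)<7)&(L[115:262,:,2]<40)&(L[115:262,:,0]>0)&(L[115:262,:,0]<90)&(L[115:262,:,2]>-45)]
    ex=q[np.argmax(q[:,0]-0)];f=np.polyfit(q[:,0],q[:,2],1);g=np.polyfit(q[:,0],q[:,1],1)
    print(sgn,len(q),"z(x)",f,"angle",np.degrees(np.arctan(f[0])),"y(x)",g,"xmax",q[:,0].max(),q[q[:,0]>q[:,0].max()-4].mean(0))
# sleeve front edge rows, jaw end
for v,u in[(119,275),(122,275),(122,355),(262,272),(262,357)]: print(L[v,u].round(1))
for v in (110,114,118): print("stage",ray("wrist",452,v,60).round(1))
m=(abs(W[...,2]-60)<4)&(abs(W[...,0]-565)<40)&(abs(W[...,1]-85)<40);q=W[m];print(len(q),q.mean(0).round(1),q.min(0).round(1),q.max(0).round(1),cv2.minEnclosingCircle(q[:,:2].astype(np.float32)))
```

```text
-1 1609 z(x) [  0.83499196 -55.42297849] angle 39.86160986811912 y(x) [ -0.04051159 -15.99806506] xmax 78.27966105350816 [ 76.10783555 -18.96454608   6.81844018]
1 1661 z(x) [  0.83999568 -55.6130842 ] angle 40.03011431835429 y(x) [ 0.03458273 15.87959473] xmax 78.27718365918987 [76.06384863 18.36072032  7.05187908]
[ 76.4 -19.4   8.6]
[ 75.  -19.3   7. ]
[75.  19.5  7.7]
[ 19.9 -17.5 -42.2]
[ 19.8  17.2 -42.1]
stage [563.7  86.8  60. ]
stage [562.6  82.8  60. ]
stage [561.5  78.9  60. ]
1568 [562.8  81.9  58.6] [543.5  63.4  56. ] [583.3 104.   60.7] ((563.0857543945312, 83.52935028076172), 20.541975021362305)
```

```bash
cat >> h.py <<'E'
TIP=np.array([68.7,-.2,8.5]);ORG=np.array([-.1,-.2,-49.4]);EYE=np.array([-100.5,-.2,-133.6])
def tipgo(pt,yaw,pitch):
    T,Rt=tongs2tool(yaw,pitch,40);go(np.array(pt,float)-Rt@TIP,Rt)
def where():
    s=sensors.observe();p=np.array(s["tool_pos"]);Rc=rot(s["ee_rot"])
    for n,k in(("tip",TIP),("org",ORG),("eye",EYE)): print(n,(p+Rc@k).round(1))
    print("xt",(Rc@[.766,0,.643]).round(3),"yt",(Rc@[0,-1,0]).round(3))
E
python3 - <<'E'
from h import *
where()
tipgo([617,-245,110],77.2,15)
E
```

```text
tip [4.411e+02 2.000e-01 1.573e+02]
org [428.8 -88.9 157.4]
eye [ 411.  -218.7  157.3]
xt [0.136 0.991 0.   ] yt [-0.991  0.136 -0.002]
t 9.03 pos [433.4 -57.4 119.7] q [-0.7   0.48  2.04  0.64  1.13 -1.  ] w 39.1 gf 8.9
 turn [ -2.6 -15.    4.3] shift(before-turn axes) [-193.6  201.8 -121.7] shift(target axes) [-201.7  220.8  -59.9] world [ 169.2 -251.9  -31. ]
```

Emit:
{"fn": "apply_moves", "kwargs": {
  "series": "-1.3 -7.5 2.1 0 0 0 39; -1.3 -7.5 2.2 0 0 0 39; 0 0 0 -25 28 -8 39; 0 0 0 -38 41 -11 39; 0 0 0 -40 44 -12 39; 0 0 0 -40 44 -12 39; 0 0 0 -36 39 -11 39; 0 0 0 -23 25 -6 39"
}}

```text
clock: 10.02
tool_pos: [603.2, -311.4, 86.3]
ee_rot: [0.763, 0.608, 0.169, -0.136]
force: [-0.4, 0.4, 0.0]
width: 39.3
grip_force: 8.9
```

Run:
```python
from h import *
where()
c,M=grab("wrist");cv2.imwrite("pics/w6.png",c["pixels"])
print(sensors.observe()["force"],sensors.observe()["grip_force"])
tipgo([617,-245,110],77.2,15)
px,W=cloud("wrist")
for n,xy in(("pel",(617,-245)),("blk",(517,-221)),("slug",(569,-237))):
    m=(np.hypot(W[...,0]-xy[0],W[...,1]-xy[1])<20)&(W[...,2]>12)&(W[...,2]<40)
    q=W[m]; 
    if len(q)>3: 
        t=q[q[:,2]>q[:,2].max()-7];print(n,len(q),q[:,2].max().round(1),t.mean(0).round(1),cv2.minEnclosingCircle(t[:,:2].astype(np.float32)))
    print(proj("wrist",[*xy,28]))
```

```text
tip [ 617.7 -247.2  107.7]
org [ 598.4 -331.8  131. ]
eye [ 570.3 -455.3  164.7]
xt [ 0.215  0.942 -0.257] yt [-0.975  0.223  0.002]
[-2.75425901  1.13529931 -1.52992923] 8.863770067691803
t 10.07 pos [ 604.4 -313.8   85.5] q [-0.75  0.75  1.39  0.4   1.25 -0.69] w 39.0 gf 8.9
 turn [-0.  -0.  -0.2] shift(before-turn axes) [ 5.  -2.8 -1.2] shift(target axes) [ 5.  -2.8 -1.2] world [-1.8  4.5  3.2]
pel 416 28.6 [ 619.7 -247.7   26.5] ((619.8795776367188, -247.0742645263672), 7.0173563957214355)
[313.42979659 181.41788265]
blk 630 28.8 [ 520.2 -223.5   26.4] ((519.9761962890625, -222.90924072265625), 9.761595726013184)
[161.15151754 179.92832463]
slug 1223 19.2 [ 569.5 -238.6   16.7] ((569.5244140625, -238.12901306152344), 14.054327964782715)
[241.27730672 185.60499826]
```

View pics/w6.png

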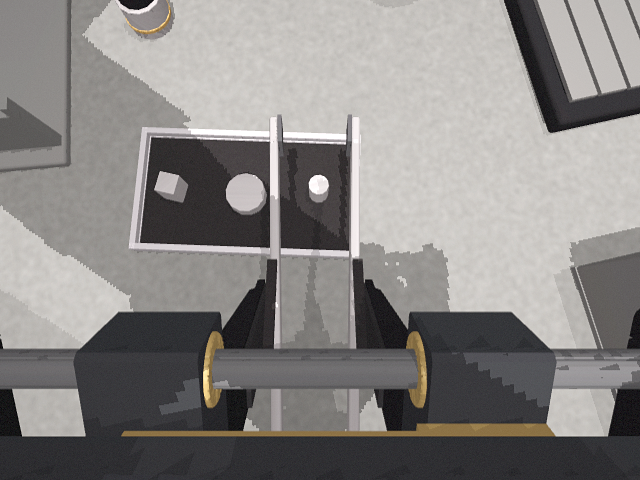

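The jaws straddle the pellet, at (318,187) between the arms at columns 280 and 350. The wrist depth puts its axis at (619.9,-247.1) with a fitted radius of 7.0 mm, which matches the pellet.

Run:
```python
from h import *
where();tipgo([619.9,-247.1,20],77.2,15)
```

```text
tip [ 619.  -249.6  106.9]
org [ 599.6 -334.2  130.2]
eye [ 571.3 -457.6  164. ]
xt [ 0.216  0.942 -0.258] yt [-0.975  0.224  0.001]
t 10.07 pos [ 604.4 -313.8   85.5] q [-0.75  0.75  1.39  0.4   1.25 -0.69] w 39.0 gf 8.9
 turn [-0.  -0.  -0.2] shift(before-turn axes) [-34.4   0.6  79.8] shift(target axes) [-34.3   0.5  79.8] world [  1.1   2.4 -86.8]
```

Emit:
{"fn": "apply_moves", "kwargs": {
  "series": "0 0 0 -4 0 9 39; 0 0 0 -7 0 16 39; 0 0 0 -7 0 16 39; 0 0 0 -6 0 14 39; 0 0 0 -4 0 9 39; 0 0 0 -2 0 5 39; 0 0 0 0 0 0 39; 0 0 0 0 0 0 39"
}}

```text
clock: 11.08
tool_pos: [603.3, -307.8, 13.6]
ee_rot: [0.763, 0.609, 0.169, -0.135]
force: [0.2, 0.2, -0.5]
width: 38.8
grip_force: 8.9
```

Run:
```python
from h import *
where();tipgo([619.9,-247.1,20],77.2,15)
c,M=grab("wrist");px,W=cloud("wrist");m=(np.hypot(W[...,0]-619,W[...,1]+247)<12)&(W[...,2]>20)&(W[...,2]<35);q=W[m]
t=q[q[:,2]>q[:,2].max()-6];print(len(q),q[:,2].max(),cv2.minEnclosingCircle(t[:,:2].astype(np.float32)))
```

```text
tip [ 617.7 -243.6   35. ]
org [ 598.4 -328.2   58.4]
eye [ 570.3 -451.7   92.2]
xt [ 0.214  0.942 -0.259] yt [-0.975  0.222  0.   ]
t 11.07 pos [ 603.3 -307.8   13.6] q [-0.74  0.83  1.45  0.42  1.13 -0.75] w 38.8 gf 8.9
 turn [ 0. -0. -0.] shift(before-turn axes) [-9.   2.9 12.3] shift(target axes) [-9.   2.9 12.3] world [  2.2  -3.5 -15. ]
640 28.844551208992556 ((620.1287231445312, -247.2359619140625), 7.297816276550293)
```

Emit:
{"fn": "apply_moves", "kwargs": {
  "series": "0 0 0 -3 1 4 39; 0 0 0 -3 1 4 39; 0 0 0 -3 1 4 39; 0 0 0 0 0 0 36; 0 0 0 0 0 0 33; 0 0 0 0 0 0 31; 0 0 0 0 0 0 29; 0 0 0 0 0 0 27",
  "grip_force": 20
}}

```text
clock: 12.12
tool_pos: [605.3, -311.3, -1.4]
ee_rot: [0.763, 0.609, 0.169, -0.135]
force: [0.3, 0.2, -1.0]
width: 30.6
grip_force: 19.9
```

Emit:
{"fn": "apply_moves", "kwargs": {
  "series": "0 0 0 0 0 0 25; 0 0 0 0 0 0 25; 0 0 0 0 0 0 25",
  "grip_force": 25
}}

```text
clock: 12.5
tool_pos: [605.3, -311.3, -1.5]
ee_rot: [0.763, 0.609, 0.169, -0.136]
force: [-0.4, -1.2, -0.3]
width: 30.6
grip_force: 24.9
```

Run:
```python
from h import *
where();tipgo([619.9,-247.1,70],77.2,15);print(sensors.observe()["grip_force"])
```

```text
tip [ 619.7 -247.1   19.8]
org [ 600.5 -331.7   43.2]
eye [ 572.4 -455.2   77. ]
xt [ 0.214  0.942 -0.258] yt [-0.975  0.222  0.001]
t 12.5 pos [ 605.3 -311.3   -1.5] q [-0.74  0.85  1.44  0.42  1.12 -0.76] w 30.6 gf 24.9
 turn [-0. -0. -0.] shift(before-turn axes) [ 21.2   0.2 -45.5] shift(target axes) [ 21.2   0.2 -45.5] world [ 0.2 -0.1 50.2]
24.93209381327688
```

Emit:
{"fn": "apply_moves", "kwargs": {
  "series": "0 0 0 3 0 -6 25; 0 0 0 6 0 -13 25; 0 0 0 7 0 -15 25; 0 0 0 7 0 -15 25; 0 0 0 7 0 -15 25; 0 0 0 4 0 -9 25; 0 0 0 0 0 0 25; 0 0 0 0 0 0 25"
}}

```text
clock: 13.5
tool_pos: [605.1, -311.2, 78.5]
ee_rot: [0.763, 0.609, 0.169, -0.136]
force: [0.0, -0.4, -0.9]
width: 30.4
grip_force: 24.9
```

Run:
```python
from h import *
where();tipgo([516.3,-26.8,92],67,15);print(sensors.observe()["grip_force"])
c,M=grab("wrist")
im=np.load("wrist.npz")["px"];cv2.imwrite("pics/w7.png",cv2.resize(im[90:270,230:410],(540,540)))
```

```text
tip [ 619.5 -247.    99.9]
org [ 600.3 -331.7  123.2]
eye [ 572.2 -455.2  156.9]
xt [ 0.214  0.942 -0.258] yt [-0.975  0.222  0.002]
t 13.5 pos [ 605.1 -311.2   78.5] q [-0.74  0.76  1.4   0.4   1.24 -0.7 ] w 30.4 gf 24.9
 turn [-4.4 -0.1  9.2] shift(before-turn axes) [ 171.2 -161.1   88.9] shift(target axes) [ 142.9 -192.6   75.2] world [-114.3  223.7   -7.8]
24.93239165766454
```

View pics/w7.png

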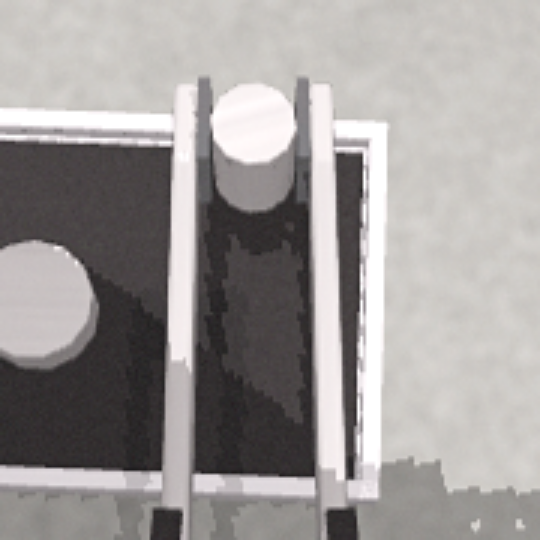

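The pellet is held upright between the pads and well clear of the tray. All 10 pictures are used, so the rest is by numbers.

Emit:
{"fn": "apply_moves", "kwargs": {
  "series": "-2.2 0 4.6 0 0 0 25; -2.2 0 4.6 0 0 0 25; 0 0 0 15 -20 8 25; 0 0 0 28 -37 14 25; 0 0 0 30 -42 16 25; 0 0 0 30 -42 16 25; 0 0 0 25 -32 13 25; 0 0 0 15 -20 8 25"
}}

```text
clock: 14.55
tool_pos: [489.6, -85.7, 71.2]
ee_rot: [0.814, 0.539, 0.181, -0.12]
force: [0.2, -0.4, -0.7]
width: 30.2
grip_force: 24.9
```

Emit:
{"fn": "apply_moves", "kwargs": {
  "series": "0 0 0 0 0 0 25; 0 0 0 0 0 0 25"
}}

```text
clock: 14.8
tool_pos: [491.4, -88.2, 71.4]
ee_rot: [0.814, 0.539, 0.181, -0.119]
force: [0.6, 0.3, -2.0]
width: 30.5
grip_force: 24.9
```

Run:
```python
from h import *
where();c,M=grab("wrist");px,W=cloud("wrist")
s=sensors.observe();p=np.array(s["tool_pos"]);Rc=rot(s["ee_rot"]);t=p+Rc@TIP
m=(np.hypot(W[...,0]-t[0],W[...,1]-t[1])<15)&(W[...,2]>t[2]-2)&(W[...,2]<t[2]+25);L=(W-t)[m]
q=L[np.abs((L@(Rc@[0,1,0])))<5.5];hi=q[:,2]>np.percentile(q[:,2],97)-3;print("pellet top rel tip",q[hi].mean(0).round(1),q[:,2].max())
A=np.c_[q[hi][:,:2],np.ones(hi.sum())];n=np.linalg.lstsq(A,q[hi][:,2],rcond=None)[0];print("slope",n.round(3),hi.sum())
m=(abs(W[...,2]-60)<4)&(abs(W[...,0]-565)<40)&(abs(W[...,1]-85)<40);q=W[m];print("stage",len(q),q[:,2].mean(),cv2.minEnclosingCircle(q[:,:2].astype(np.float32)))
m=(abs(W[...,2]-25)<5)&(abs(W[...,0]-540)<100)&(abs(W[...,1]-50)<100);print("base z",np.median(W[m][:,2]))
tipgo([563.2,83.7,92],67,15)
```

```text
tip [517.  -27.5  92.7]
org [ 483.  -107.4  116.1]
eye [ 433.4 -223.9  149.9]
xt [ 0.378  0.889 -0.259] yt [-0.92   0.391 -0.001]
pellet top rel tip [-0.4 -0.3  6.3] 8.441161220340334
slope [-0.014  0.011  6.288] 563
stage 114 57.616053735067204 ((557.1411743164062, 67.57014465332031), 10.119882583618164)
base z 26.411805583320245
t 14.85 pos [491.5 -88.3  71.3] q [-0.58  0.49  2.03  0.62  0.8  -0.65] w 30.4 gf 24.9
 turn [ 0.1 -0.  -0. ] shift(before-turn axes) [109.   -1.1  51.6] shift(target axes) [109.   -1.   51.5] world [ 46.2 111.3  -0.6]
```

Emit:
{"fn": "apply_moves", "kwargs": {
  "series": "0 0 0 8 0 4 25; 0 0 0 15 0 7 25; 0 0 0 18 0 8 25; 0 0 0 18 0 9 25; 0 0 0 18 0 9 25; 0 0 0 15 0 7 25; 0 0 0 10 0 5 25; 0 0 0 5 0 2 25"
}}

```text
clock: 15.85
tool_pos: [537.3, 22.3, 70.5]
ee_rot: [0.814, 0.539, 0.181, -0.119]
force: [-0.3, -0.5, -1.1]
width: 30.6
grip_force: 24.9
```

Emit:
{"fn": "apply_moves", "kwargs": {
  "series": "0 0 0 0 0 0 25; 0 0 0 0 0 0 25"
}}

```text
clock: 16.1
tool_pos: [537.1, 21.2, 70.5]
ee_rot: [0.814, 0.539, 0.181, -0.119]
force: [-0.5, -1.3, -1.5]
width: 30.4
grip_force: 24.9
```

Run:
```python
from h import *
where();c,M=grab("wrist");px,W=cloud("wrist")
s=sensors.observe();p=np.array(s["tool_pos"]);Rc=rot(s["ee_rot"]);t=p+Rc@TIP
tipgo([563.2,83.7,74.5],67,15);print(s["force"])
# cross check using top/scene
for n in("top","scene"):
    grab(n);px,W=cloud(n);X,Y,Z=W[...,0],W[...,1],W[...,2]
    m=(np.hypot(X-563,Y-84)<45)&(Z>50)&(Z<112);q=W[m];print(n,len(q),q.mean(0).round(1) if len(q) else "")
    m=(abs(X-t[0])<200)&(np.hypot(X-563,Y-84)<75)&(Z>120)&(Z<170);q=W[m]
    if len(q)>30: print(" ring",len(q),cv2.minEnclosingCircle(q[:,:2].astype(np.float32)),q[:,2].mean())
```

```text
tip [562.7  81.9  91.9]
org [528.6   2.  115.2]
eye [ 479.1 -114.5  149. ]
xt [ 0.378  0.889 -0.258] yt [-0.92   0.391 -0.001]
t 16.15 pos [537.1  21.2  70.5] q [-0.34  0.5   2.01  0.69  0.72 -0.48] w 30.7 gf 24.9
 turn [ 0.1 -0.  -0. ] shift(before-turn axes) [-5.7 -0.2 16.5] shift(target axes) [-5.6 -0.2 16.5] world [  0.6   1.8 -17.3]
[-0.55734708  0.37743294 -1.64781106]
top 0 
 ring 859 ((556.4515991210938, 76.2491226196289), 64.6985855102539) 149.3125018915322
scene 22 [584.3  81.   53.9]
 ring 1503 ((562.8336791992188, 73.61471557617188), 64.561279296875) 149.12097451718802
```

Emit:
{"fn": "apply_moves", "kwargs": {
  "series": "0 0 0 -1 0 4 25; 0 0 0 -2 0 5 25; 0 0 0 -2 0 5 25; 0 0 0 -1 0 3 25; 0 0 0 0 0 0 25; 0 0 0 0 0 0 25"
}}

```text
clock: 17.0
tool_pos: [537.9, 23.3, 52.6]
ee_rot: [0.814, 0.539, 0.181, -0.119]
force: [0.5, -1.3, -0.9]
width: 30.6
grip_force: 24.9
```

Run:
```python
from h import *
where();tipgo([563.2,83.7,73.5],67,15);f=[sensors.observe()["force"].round(2)];print(f)
```

```text
tip [563.4  84.   74. ]
org [529.4   4.   97.3]
eye [ 479.9 -112.5  131.1]
xt [ 0.378  0.889 -0.258] yt [-0.92   0.391 -0.001]
t 17.0 pos [537.9  23.3  52.6] q [-0.33  0.54  2.02  0.73  0.69 -0.52] w 30.6 gf 24.9
 turn [ 0.1 -0.   0. ] shift(before-turn axes) [-0.5 -0.1  0.3] shift(target axes) [-0.5 -0.1  0.3] world [-0.2 -0.3 -0.5]
[array([ 0.52, -1.3 , -0.9 ])]
```

Emit:
{"fn": "apply_moves", "kwargs": {
  "series": "0 0 0 -0.2 0 0.5 25; 0 0 0 0 0 0 25; 0 0 0 0 0 0 25"
}}

```text
clock: 17.38
tool_pos: [537.9, 23.3, 52.1]
ee_rot: [0.814, 0.539, 0.181, -0.119]
force: [0.0, -0.9, 0.5]
width: 30.5
grip_force: 24.9
```

Emit:
{"fn": "apply_moves", "kwargs": {
  "series": "0 0 0 -0.2 0 0.5 25; 0 0 0 0 0 0 25; 0 0 0 0 0 0 25"
}}

```text
clock: 17.75
tool_pos: [537.9, 23.3, 51.5]
ee_rot: [0.814, 0.539, 0.181, -0.119]
force: [0.0, 0.1, 1.3]
width: 30.4
grip_force: 24.9
```

Emit:
{"fn": "apply_moves", "kwargs": {
  "series": "0 0 0 -0.2 0 0.5 25; 0 0 0 0 0 0 25; 0 0 0 0 0 0 25"
}}

```text
clock: 18.12
tool_pos: [537.9, 23.3, 51.0]
ee_rot: [0.814, 0.539, 0.181, -0.119]
force: [-0.5, -0.8, 0.4]
width: 30.7
grip_force: 24.9
```

Emit:
{"fn": "apply_moves", "kwargs": {
  "series": "0 0 0 -0.2 0 0.5 25; 0 0 0 0 0 0 25; 0 0 0 0 0 0 25"
}}

```text
clock: 18.5
tool_pos: [537.9, 23.3, 50.4]
ee_rot: [0.814, 0.539, 0.181, -0.119]
force: [0.3, -1.5, -0.3]
width: 30.3
grip_force: 24.9
```

Emit:
{"fn": "apply_moves", "kwargs": {
  "series": "0 0 0 -0.2 0 0.5 25; 0 0 0 0 0 0 25; 0 0 0 0 0 0 25"
}}

```text
clock: 18.88
tool_pos: [537.9, 23.4, 49.9]
ee_rot: [0.814, 0.539, 0.181, -0.119]
force: [-0.3, -0.9, 1.3]
width: 30.8
grip_force: 24.9
```

Run:
```python
from h import *
import time
F=[]
for i in range(8):
    grab("wrist");F.append(sensors.observe()["force"])
print(np.mean(F,0).round(2),np.std(F,0).round(2))
where();px,W=cloud("wrist")
s=sensors.observe();p=np.array(s["tool_pos"]);Rc=rot(s["ee_rot"]);t=p+Rc@TIP
m=(np.hypot(W[...,0]-t[0],W[...,1]-t[1])<15)&(W[...,2]>t[2]-2)&(W[...,2]<t[2]+25);L=(W-t)[m]
q=L[np.abs((L@(Rc@[0,1,0])))<5.5];hi=q[:,2]>np.percentile(q[:,2],97)-3;print("pellet top rel tip",q[hi].mean(0).round(1),q[:,2].max())
A=np.c_[q[hi][:,:2],np.ones(hi.sum())];n=np.linalg.lstsq(A,q[hi][:,2],rcond=None)[0];print("slope",n.round(3),hi.sum())
```

```text
[-0.36 -0.67  1.21] [0.54 0.79 0.39]
tip [563.5  84.1  71.3]
org [529.5   4.2  94.6]
eye [ 479.9 -112.4  128.4]
xt [ 0.378  0.889 -0.258] yt [-0.92   0.391 -0.001]Traceback (most recent call last):
  File "<stdin>", line 10, in <module>
    return _quantile_unchecked(
        a, q, axis, out, overwrite_input, method, keepdims, weights)
    return _ureduce(a,
                    func=_quantile_ureduce_func,
    ...<5 lines>...
                    overwrite_input=overwrite_input,
                    method=method)
    r = func(a, **kwargs)
    result = _quantile(arr,
                       quantiles=q,
    ...<2 lines>...
                       out=out,
                       weights=wgt)
    slices_having_nans = np.isnan(arr[-1, ...])
                                  ~~~^^^^^^^^^
IndexError: index -1 is out of bounds for axis 0 with size 0
```

The 2 N rise shows the pellet is on the stage. Opening gently.

Emit:
{"fn": "apply_moves", "kwargs": {
  "series": "0 0 0 0 0 0 30; 0 0 0 0 0 0 31; 0 0 0 0 0 0 32; 0 0 0 0 0 0 34; 0 0 0 0 0 0 36; 0 0 0 0 0 0 38; 0 0 0 0 0 0 39; 0 0 0 0 0 0 39",
  "grip_force": 20
}}

```text
clock: 20.27
tool_pos: [537.9, 23.4, 49.9]
ee_rot: [0.814, 0.539, 0.181, -0.119]
force: [0.3, 0.0, -0.0]
width: 39.1
grip_force: 8.9
```

Emit:
{"fn": "apply_moves", "kwargs": {
  "series": "0 0 0 0 0 0 39; 0 0 0 0 0 0 39"
}}

```text
clock: 20.52
tool_pos: [537.9, 23.4, 49.9]
ee_rot: [0.814, 0.539, 0.181, -0.119]
force: [-0.5, 0.6, -1.0]
width: 39.0
grip_force: 8.9
```

Run:
```python
from h import *
F=[]
for n in("scene","scene","wrist"):
    grab(n);F.append(sensors.observe()["force"])
print(np.mean(F,0).round(2))
where();tipgo([563.2-130*.391,83.7-130*.921,71.3],67,15)
px,W=cloud("wrist")
m=(np.hypot(W[...,0]-563,W[...,1]-84)<25)&(W[...,2]>50)&(W[...,2]<95);print(m.sum(),W[m].mean(0) if m.any() else"")
```

```text
[-0.03  0.54 -0.61]
tip [563.5  84.1  71.3]
org [529.5   4.1  94.6]
eye [ 479.9 -112.4  128.4]
xt [ 0.378  0.889 -0.258] yt [-0.92   0.391 -0.001]
t 20.68 pos [537.9  23.4  49.9] q [-0.33  0.54  2.02  0.73  0.68 -0.53] w 39.3 gf 8.9
 turn [ 0.1 -0.   0. ] shift(before-turn axes) [-1.182e+02 -1.000e-01 -5.530e+01] shift(target axes) [-1.183e+02 -1.000e-01 -5.520e+01] world [-5.110e+01 -1.201e+02  1.000e-01]
0
```

Emit:
{"fn": "apply_moves", "kwargs": {
  "series": "0 0 0 -4 0 -2 39; 0 0 0 -12 0 -5.5 39; 0 0 0 -17 0 -8 39; 0 0 0 -19 0 -9 39; 0 0 0 -20 0 -9.5 39; 0 0 0 -20 0 -9.5 39; 0 0 0 -16 0 -7.5 39; 0 0 0 -10 0 -4.5 39"
}}

```text
clock: 21.68
tool_pos: [486.5, -97.7, 50.2]
ee_rot: [0.814, 0.538, 0.181, -0.119]
force: [0.3, -0.9, -0.8]
width: 39.3
grip_force: 8.9
```

Run:
```python
from h import *
for n in("scene","wrist"):
    grab(n);px,W=cloud(n)
    m=(np.hypot(W[...,0]-563,W[...,1]-84)<24)&(W[...,2]>50)&(W[...,2]<95);print(n,m.sum())
    if m.sum()>20:
        q=W[m];print(q.mean(0).round(1),q[:,2].max(), [int((abs(q[:,2]-z)<2).sum()) for z in range(52,92,4)])
        t=q[q[:,2]>66]
        if len(t)>5: print("pellet",len(t),t.min(0).round(1),t.max(0).round(1),cv2.minEnclosingCircle(t[:,:2].astype(np.float32)))
        t=q[abs(q[:,2]-59)<4]
        if len(t)>5: print("stage",cv2.minEnclosingCircle(t[:,:2].astype(np.float32)))
where()
```

```text
scene 17
wrist 0
tip [512.3 -36.9  71.6]
org [ 478.3 -116.8   94.9]
eye [ 428.6 -233.2  128.7]
xt [ 0.379  0.889 -0.258] yt [-0.92   0.392 -0.001]
```

```bash
cat > kin.py <<'E'
from h import *
from scipy.optimize import least_squares
D=[([1.01840536,.49149662,1.55938221,0,1.09168357,-.10556],(269.89,563.45,174.42),[.22156,.97515,-.0005,-.0002]),
([1.02,.36,1.15,0,1.63,.77],(270,563.6,414.7),[.615,.788,0,0]),
([-.72,.04,1.72,.5,1.75,-.6],(376.9,-48.4,407.9),[.716,.627,.223,-.209]),
([-.83,.5,1.92,.52,1.26,-1.01],(420.2,-144.9,132.5),[.706,.623,.247,-.229]),
([-.74,.62,2.06,.68,1.01,-1.13],(430.9,-77.2,45.6),[.708,.618,.258,-.225]),
([-.75,.75,1.39,.40,1.25,-.69],(604.4,-313.8,85.5),[.763,.608,.169,-.136]),
([-.34,.5,2.01,.69,.72,-.48],(537.1,21.2,70.5),[.814,.539,.181,-.119])]
E_=lambda a,t:R.from_euler(a,t).as_matrix()
def fk(q,k):
    h,a1,l2,l4,a3,d6,s4=k
    A=E_("z",q[0]);p=np.array([0,0,h])+A@[a1,0,0];A=A@E_("y",q[1]);p=p+A@[0,0,l2];A=A@E_("y",q[2]);p=p+A@[a3,0,l4]
    A=A@E_("z",s4*q[3])@E_("y",q[4]);p=p+A@[0,0,d6];return p,A@E_("z",np.pi/2+q[5])
def fit():
    best=None
    for s4 in(1,-1):
        f=lambda k:np.concatenate([np.r_[fk(q,[*k,s4])[0]-p,100*(fk(q,[*k,s4])[1]-rot(o)).ravel()] for q,p,o in D])
        s=least_squares(f,[300,50,450,450,0,250],loss="soft_l1");
        if best is None or s.cost<best[0]: best=(s.cost,[*s.x,s4],f(s.x))
    return best
LO=np.array([-3.1,-.84,.05,-1.13,.06,-2.69]);HI=np.array([3.1,2.19,2.79,4.28,2.93,2.69])
def ik(p,Rt,k,q0=None,n=40):
    g=np.random.default_rng(0);out=[]
    for i in range(n):
        x0=g.uniform(LO,HI) if (i or q0 is None) else np.array(q0)
        def f(q):
            a,B=fk(q,k);return np.r_[(a-p)/100,(B-Rt).ravel()]
        s=least_squares(f,np.clip(x0,LO+.01,HI-.01),bounds=(LO,HI))
        if s.cost<1e-4 and not any(np.abs(s.x-o).max()<.05 for o in out): out.append(s.x)
        if q0 is not None and out: break
    return out
E
python3 - <<'E'
from kin import *
c,k,res=fit();print(c,np.round(k,1));print(res.reshape(7,12)[:,:3].round(0).tolist(),abs(res.reshape(7,12)[:,3:]).max())
np.save("k.npy",k)
eye=np.array([440,357,257.])  # on peg axis
for yaw in (90,-90):
    for yy in (90,75,105) if yaw>0 else (-90,):
        T,Rt=tongs2tool(yy,90,40)
        print(yaw,yy,"tool z",Rt[:,2].round(2))
        for q in ik(eye-Rt@EYE,Rt,k): print("   ",q.round(2))
print(sensors.observe()["q"].round(3))
E
```

```text
315.95047597533807 [322.3  24.6 560.9 430.8  19.4 439.7   1. ]
[[77.0, 0.0, -14.0], [72.0, -6.0, -0.0], [-1.0, -5.0, 16.0], [-11.0, 5.0, 5.0], [0.0, 1.0, 0.0], [-4.0, -23.0, 0.0], [40.0, -30.0, -14.0]] 1.1405656435385465
90 90 tool z [-0.   -0.77 -0.64]
    [ 0.98  0.91  1.34 -0.44  1.66  1.12]
90 75 tool z [-0.2  -0.74 -0.64]
    [ 0.9   0.97  1.22 -0.32  1.78  1.23]
90 105 tool z [ 0.2  -0.74 -0.64]
    [ 1.06  0.85  1.49 -0.57  1.51  1.05]
-90 -90 tool z [-0.    0.77 -0.64]
    [0.13 0.58 2.25 1.44 0.87 1.98]
[-0.602  0.532  2.042  0.641  0.767 -0.712]
```

```bash
python3 - <<'E'
s=open('kin.py').read()
s=s.replace("h,a1,l2,l4,a3,d6,s4=k","h,a1,l2,l4,a3,d6,b,e,s4=k").replace("A@[a3,0,l4]","A@[a3,b,l4]").replace("A@[0,0,d6]","A@[0,e,d6]").replace("[300,50,450,450,0,250]","[300,50,450,450,0,250,0,0]")
open('kin.py','w').write(s)
E
python3 - <<'E'
from kin import *
c,k,res=fit();print(c,np.round(k,1));print(res.reshape(7,12)[:,:3].round(0).tolist(),abs(res.reshape(7,12)[:,3:]).max())
np.save("k.npy",k)
s=sensors.observe();print(fk(s["q"],k)[0]-s["tool_pos"])
eye=np.array([440,357,257.])
for yy in (90,-90):
        T,Rt=tongs2tool(yy,90,40)
        for q in ik(eye-Rt@EYE,Rt,k): print(yy,"   ",q.round(2))
E
```

```text
13.291767513928342 [206.    3.  579.4 411.8  43.2 314.6  67.9  -2.6   1. ]
[[1.0, -0.0, -1.0], [-0.0, -0.0, 1.0], [2.0, 1.0, -0.0], [-0.0, 3.0, -1.0], [1.0, -1.0, 1.0], [-0.0, -1.0, 0.0], [-1.0, -1.0, -0.0]] 1.1405656435385465
[-0.94261259  2.07966862 -1.41458182]
90     [ 0.81  0.82  1.47 -0.55  1.56  1.03]
-90     [0.19 0.59 2.11 1.38 0.87 2.16]
```

Run:
```python
from kin import *
for n in("top","scene"):
    grab(n);px,W=cloud(n);X,Y,Z=W[...,0],W[...,1],W[...,2]
    m=(Y>380)&(Y<760)&(X>250)&(X<760)&(Z>30);L=cv2.connectedComponentsWithStats(m.astype(np.uint8))
    for i in range(1,L[0]):
        if L[2][i,4]>80: q=W[L[1]==i];print(n,L[2][i],np.percentile(q,2,axis=0).round(),np.percentile(q,98,axis=0).round())
k=np.load("k.npy")
# option A and B along the path: standoff, slide
for yy in (90,-90):
    T,Rt=tongs2tool(yy,90,40)
    for e in ([380,357,257],[445,357,262]):
        print(yy,e,[q.round(2) for q in ik(np.array(e)-Rt@EYE,Rt,k,[.8,.8,1.5,-.55,1.56,1.] if yy>0 else [.2,.6,2.1,1.4,.9,2.1],40)])
```

```text
top [   0  149   76  122 8323] [435. 539.  37.] [663. 645.  93.]
scene [ 544  213   96  119 9331] [440. 536.  36.] [672. 686.  93.]
90 [380, 357, 257] [array([ 0.88,  0.78,  1.57, -0.51,  1.53,  1.1 ])]
90 [445, 357, 262] [array([ 0.81,  0.82,  1.46, -0.56,  1.57,  1.02])]
-90 [380, 357, 257] [array([0.22, 0.55, 2.24, 1.49, 0.85, 2.03])]
-90 [445, 357, 262] [array([0.19, 0.58, 2.09, 1.36, 0.88, 2.18])]
```

Run:
```python
from kin import *
k=np.load("k.npy");q=sensors.observe()["q"]
for nm,pt,ref,y,p in [("A1",[440,-150,420],ORG,67,15),("A1b",[440,-150,450],ORG,80,50),("A2",[430,-130,480],ORG,90,90),("A3",[420,100,480],ORG,90,90),("A3b",[400,250,480],ORG,90,90),("A4",[385,357,480],EYE,90,90),("A5",[385,357,265],EYE,90,90)]:
    T,Rt=tongs2tool(y,p,40);P=np.array(pt,float)-Rt@ref
    S=ik(P,Rt,k,q,30)
    if S: q=S[0]
    print(nm,P.round(0),[s.round(2) for s in S])
T,Rt=tongs2tool(67,15,40);go(np.array([440,-150,420.])-Rt@ORG,Rt)
```

```text
A1 [ 448. -131.  375.] [array([-0.71,  0.12,  1.65,  0.42,  1.53, -0.36])]
A1b [ 439. -158.  401.] [array([-0.37,  0.08,  1.57, -0.17,  1.47, -0.18])]
A2 [ 430. -168.  448.] [array([ 0.02,  0.06,  1.74, -0.88,  1.44,  0.19])]
A3 [420.  62. 448.] [array([ 0.5 ,  0.2 ,  1.57, -0.76,  1.8 ,  0.49])]
A3b [400. 212. 448.] [array([ 0.74,  0.35,  1.37, -0.67,  2.  ,  0.63])]
A4 [385. 319. 317.] [array([ 0.87,  0.55,  1.38, -0.55,  1.91,  0.88])]
A5 [385. 319. 102.] [array([ 0.87,  0.78,  1.56, -0.52,  1.55,  1.09])]
t 21.88 pos [486.9 -96.5  50.2] q [-0.6   0.53  2.04  0.64  0.77 -0.71] w 39.0 gf 8.9
 turn [ 0.  -0.1 -0. ] shift(before-turn axes) [  95.4  -21.8 -314.2] shift(target axes) [  95.1  -22.1 -314.3] world [-38.5 -34.3 325.1]
```

Emit:
{"fn": "apply_moves", "kwargs": {
  "series": "0 10 0 0 0 -5 36; 0 10 0 0 0 -5 36; 0 0 0 0 0 0 36; 0 0 0 0 0 0 36; 0 0 0 0 0 0 36"
}}

```text
clock: 22.5
tool_pos: [485.2, -100.3, 59.3]
ee_rot: [0.77, 0.511, 0.319, -0.211]
force: [-0.6, -0.6, -0.6]
width: 36.3
grip_force: 10.4
```

Run:
```python
from kin import *
grab("wrist");px,W=cloud("wrist")
m=(np.hypot(W[...,0]-563,W[...,1]-84)<28)&(W[...,2]>50)&(W[...,2]<100);q=W[m];print(len(q))
if len(q)>20:
    print([(z,int((abs(q[:,2]-z)<2).sum())) for z in range(52,100,4)])
    t=q[(q[:,2]>66)&(q[:,2]<79)];print("pellet side",len(t),t.min(0).round(1),t.max(0).round(1),t.mean(0).round(1))
    for lo in (64,70,76): a=q[abs(q[:,2]-lo-2)<3];print(lo,a.mean(0).round(1))
    t=q[(q[:,2]>79)];print("top",len(t),t.mean(0).round(1),cv2.minEnclosingCircle(t[:,:2].astype(np.float32)))
    t=q[(q[:,2]<62)];print("stage",len(t),cv2.minEnclosingCircle(t[:,:2].astype(np.float32)),t[:,2].mean())
T,Rt=tongs2tool(67,15,40);go(np.array([440,-150,420.])-Rt@ORG,Rt)
```

```text
2170
[(52, 246), (56, 290), (60, 1073), (64, 91), (68, 104), (72, 103), (76, 104), (80, 159), (84, 0), (88, 0), (92, 0), (96, 0)]
pellet side 334 [555.8  76.5  66. ] [568.7  86.   79. ] [561.2  79.9  72.4]
64 [561.5  79.8  66.1]
70 [561.1  80.   72. ]
76 [561.5  80.6  78.6]
top 136 [561.9  81.3  80.5] ((562.431640625, 82.86807250976562), 6.418327331542969)
stage 1609 ((564.0835571289062, 83.08504486083984), 20.732316970825195) 57.37519114749053
t 22.55 pos [ 485.2 -100.3   59.3] q [-0.78  0.64  2.04  0.87  1.03 -1.07] w 36.2 gf 10.4
 turn [  0.  -20.    0.1] shift(before-turn axes) [ 193.3  -21.5 -253.6] shift(target axes) [  95.1  -22.  -304.3] world [-36.8 -30.4 316. ]
```

The pellet stands upright on the stage, about 2 mm from its middle. Now to the hook, going up and over.

Emit:
{"fn": "apply_moves", "kwargs": {
  "series": "0 0 0 12 -2 -16 35; 0 0 0 26 -3 -34 35; 0 0 0 30 -3 -39 35; 0 -5 0 30 -3 -39 35; 0 -10 0 30 -3 -39 35; 0 -10 0 26 -2 -39 35; 0 -10 0 20 -2 -34 35; 0 -10 0 10 0 -20 35"
}}

```text
clock: 23.55
tool_pos: [465.5, -99.8, 378.5]
ee_rot: [0.834, 0.552, 0.0, 0.005]
force: [0.3, -0.9, -1.2]
width: 35.2
grip_force: 10.9
```

Run:
```python
from kin import *
where()
T,Rt=tongs2tool(90,90,40);go(np.array([430,-130,480.])-Rt@ORG,Rt)
```

```text
tip [492.2 -36.6 369.7]
org [465.  -99.4 427.9]
eye [ 425.2 -191.2  512.6]
xt [ 0.303  0.7   -0.647] yt [-0.92   0.391 -0.008]
t 23.55 pos [465.5 -99.8 378.5] q [-0.35  0.11  1.57 -0.01  1.45  0.06] w 35.2 gf 10.9
 turn [ -9.7 -48.9 -21.7] shift(before-turn axes) [-76.7  -5.3 -69.3] shift(target axes) [-97.1 -35.3   7.3] world [-35.3 -68.   69.7]
```

Emit:
{"fn": "apply_moves", "kwargs": {
  "series": "-1.6 -8.2 -3.6 -25 0 -23 35; -1.6 -8.2 -3.6 -26 0 -23 35; -1.6 -8.2 -3.6 -26 0 -23 35; -1.6 -8.2 -3.6 0 0 0 35; -1.6 -8.1 -3.6 0 0 0 35; -1.7 -8 -3.7 0 0 0 35; 0 0 0 0 0 0 35; 0 0 0 0 0 0 35"
}}

```text
clock: 24.55
tool_pos: [441.8, -161.5, 454.3]
ee_rot: [0.642, 0.643, -0.296, 0.294]
force: [1.3, 0.4, -0.1]
width: 34.9
grip_force: 10.9
```

Run:
```python
from kin import *
where()
T,Rt=tongs2tool(90,90,40);go(np.array([410,100,490.])-Rt@ORG,Rt);go(np.array([380,357,490.])-Rt@EYE,Rt)
```

```text
tip [ 441.4 -123.2  396.7]
org [ 441.7 -124.1  486.6]
eye [ 442.1 -125.6  617.6]
xt [-0.003  0.011 -1.   ] yt [-1.    -0.     0.003]
t 24.55 pos [ 441.8 -161.5  454.3] q [ 0.02  0.08  1.69 -0.87  1.46  0.16] w 34.9 gf 10.9
 turn [-0.1 -0.7  0.1] shift(before-turn axes) [ 142.9  -31.6 -172.2] shift(target axes) [ 140.9  -31.6 -173.9] world [-31.6 223.7   3.9]
t 24.55 pos [ 441.8 -161.5  454.3] q [ 0.02  0.08  1.69 -0.87  1.46  0.16] w 34.9 gf 10.9
 turn [-0.1 -0.7  0.1] shift(before-turn axes) [ 409.9  -61.1 -281.7] shift(target axes) [ 406.5  -61.6 -286.5] world [ -61.6  480.8 -127.2]
```

Emit:
{"fn": "apply_moves", "kwargs": {
  "series": "0 0 0 15 -4 -18 35; 0 0 0 28 -7 -33 35; 0 0 0 33 -8 -40 35; 0 0 0 36 -8 -43 35; 0 0 0 36 -8 -43 35; 0 0 0 36 -8 -43 35; 0 0 0 36 -8 -43 35; 0 0 0 30 -7 -36 35"
}}

```text
clock: 25.55
tool_pos: [383.4, 229.6, 458.6]
ee_rot: [0.642, 0.643, -0.297, 0.293]
force: [0.1, 0.1, 0.0]
width: 35.2
grip_force: 10.9
```

Emit:
{"fn": "apply_moves", "kwargs": {
  "series": "0 0 0 24 -2 -28 35; 0 0 0 18 0 -21 35; 0 0 0 10 0 -12 35; 0 0 0 0 0 0 35; 0 0 0 0 0 0 35"
}}

```text
clock: 26.18
tool_pos: [381.5, 307.1, 458.6]
ee_rot: [0.642, 0.643, -0.297, 0.294]
force: [-0.4, -0.2, -1.0]
width: 34.9
grip_force: 10.9
```

Run:
```python
from kin import *
where()
T,Rt=tongs2tool(90,90,40);go(np.array([380,357,400.])-Rt@EYE,Rt);go(np.array([380,357,267.])-Rt@EYE,Rt)
```

```text
tip [381.1 345.3 400.9]
org [381.5 344.6 490.8]
eye [382.2 343.3 621.8]
xt [-0.005  0.01  -1.   ] yt [-1.     0.     0.005]
t 26.18 pos [381.5 307.1 458.6] q [ 0.86  0.45  1.18 -0.63  2.14  0.68] w 34.9 gf 10.9
 turn [-0.2 -0.6  0.2] shift(before-turn axes) [176.2  -0.2 134.8] shift(target axes) [177.5  -1.3 133. ] world [  -1.3   12.2 -221.5]
t 26.18 pos [381.5 307.1 458.6] q [ 0.86  0.45  1.18 -0.63  2.14  0.68] w 34.9 gf 10.9
 turn [-0.2 -0.6  0.2] shift(before-turn axes) [277.2   0.5 221.2] shift(target axes) [279.4  -1.3 218.5] world [  -1.3   12.2 -354.5]
```

Emit:
{"fn": "apply_moves", "kwargs": {
  "series": "0 0 0 8 -13 6 35; -0.2 -0.6 0.2 20 -13 15 35; 0 0 0 35 0 27 35; 0 0 0 42 0 33 35; 0 0 0 42 0 33 35; 0 0 0 42 0 33 35; 0 0 0 40 0 31 35; 0 0 0 28 0 22 35"
}}

```text
clock: 27.18
tool_pos: [355.0, 318.8, 131.6]
ee_rot: [0.641, 0.641, -0.3, 0.299]
force: [0.6, 0.6, -0.7]
width: 35.4
grip_force: 10.9
```

Emit:
{"fn": "apply_moves", "kwargs": {
  "series": "0 0 0 14 0 11 35; 0 0 0 7 0 6 35; 0 0 0 0 0 0 35; 0 0 0 0 0 0 35"
}}

```text
clock: 27.68
tool_pos: [355.4, 320.5, 107.0]
ee_rot: [0.641, 0.641, -0.299, 0.299]
force: [0.2, -0.7, -0.7]
width: 34.9
grip_force: 10.9
```

Run:
```python
from kin import *
where()
T,Rt=tongs2tool(90,90,40);go(np.array([395,357,265.])-Rt@EYE,Rt)
# independent look at eye, peg from the fixed cameras
for n in("top","scene"):
    grab(n);px,W=cloud(n);X,Y,Z=W[...,0],W[...,1],W[...,2]
    m=(Z>225)&(Z<285)&(X>325)&(X<510)&(abs(Y-357)<28);q=W[m]
    e=q[q[:,0]<392];g=q[(q[:,0]>400)]
    print(n,"eye",len(e),e.mean(0).round(1) if len(e) else"",e.min(0).round(1) if len(e) else"",e.max(0).round(1) if len(e) else"")
    for x in (415,435,455,475): a=g[abs(g[:,0]-x)<8]; print("  peg",x,len(a),a.mean(0).round(1) if len(a) else"")
```

```text
tip [355.2 358.1  48.9]
org [355.1 358.3 138.8]
eye [355.  358.3 269.8]
xt [ 0.001 -0.    -1.   ] yt [-1.    -0.001 -0.001]
t 27.68 pos [355.4 320.5 107. ] q [ 0.91  0.75  1.61 -0.49  1.54  1.12] w 34.9 gf 10.9
 turn [ 0.1  0.  -0. ] shift(before-turn axes) [ 2.9 39.8  4.1] shift(target axes) [ 2.9 39.8  4. ] world [39.8 -1.2 -4.8]
top eye 248 [356.4 359.9 257.3] [342.5 340.6 225.2] [368.2 381.6 283.9]
  peg 415 48 [416.1 358.3 263.9]
  peg 435 46 [434.4 358.4 259.1]
  peg 455 47 [455.3 357.8 255.5]
  peg 475 46 [475.1 357.7 251. ]
scene eye 229 [360.9 358.4 254.9] [343.1 339.  225.3] [372.2 381.3 285. ]
  peg 415 24 [417.5 356.2 263.8]
  peg 435 30 [435.2 355.5 260.3]
  peg 455 35 [454.4 355.8 255.2]
  peg 475 31 [474.9 355.  251.7]
```

Emit:
{"fn": "apply_moves", "kwargs": {
  "series": "0 0 0 1.4 8 2.3 35; 0 0 0 1.4 12 2.3 35; 0 0 0 1.3 12 2.1 35; 0 0 0 0 8 0 35; 0 0 0 0 0 0 35; 0 0 0 0 0 0 35"
}}

```text
clock: 28.52
tool_pos: [394.9, 317.7, 98.5]
ee_rot: [0.64, 0.641, -0.299, 0.299]
force: [0.2, 0.2, -1.0]
width: 35.2
grip_force: 10.9
```

Run:
```python
from kin import *
where();print(sensors.observe()["force"].round(1))
for n in("top","scene"):
    grab(n);px,W=cloud(n);X,Y,Z=W[...,0],W[...,1],W[...,2]
    q=W[(Z>225)&(Z<310)&(X>370)&(X<406)&(abs(Y-357)<32)];z=q[:,2];c=q[z>np.percentile(z,95)]
    w=q[abs(z-262)<6];print(n,"topcorner",c.mean(0).round(1),z.max().round(1),"y-range at mid",np.percentile(w[:,1],[2,98]).round(1),"x",np.percentile(q[:,0],[2,98]).round(1))
```

```text
tip [394.6 355.3  40.4]
org [394.7 355.5 130.3]
eye [394.7 355.7 261.3]
xt [-0.001 -0.002 -1.   ] yt [-1.    -0.001  0.001]
[ 0.2  0.2 -1. ]
top topcorner [394.9 358.6 282. ] 283.9 y-range at mid [338.8 380.4] x [382.2 405. ]
scene topcorner [398.2 355.7 281.6] 284.6 y-range at mid [336.6 376.3] x [386.4 404.6]
```

Eye and peg agree in both fixed cameras to about 1 mm. Sliding the eye on.

Emit:
{"fn": "apply_moves", "kwargs": {
  "series": "0 0 0 0 4 0 35; 0 0 0 0 7 0 35; 0 0 0 0.9 7 0.8 35; 0 0 0 1 7 0.8 35; 0 0 0 1 7 0.8 35; 0 0 0 0.9 5 0.8 35; 0 0 0 0 0 0 35; 0 0 0 0 0 0 35"
}}

```text
clock: 29.62
tool_pos: [431.9, 317.8, 93.5]
ee_rot: [0.64, 0.641, -0.299, 0.299]
force: [-0.7, -0.2, -0.4]
width: 35.2
grip_force: 10.9
```

Run:
```python
from kin import *
where();F=[]
for i in range(4): grab("top");F.append(sensors.observe()["force"])
print(np.mean(F,0).round(2),sensors.observe()["torque"].round(2))
```

```text
tip [431.6 355.3  35.4]
org [431.7 355.6 125.3]
eye [431.8 355.8 256.3]
xt [-0.001 -0.002 -1.   ] yt [-1.    -0.001  0.001]
[ 0.08 -0.12 -0.72] [ 0.47 -0.04 -0.  ]
```

Emit:
{"fn": "apply_moves", "kwargs": {
  "series": "0 0 0 1.5 0 1.3 35; 0 0 0 2.3 0 1.9 35; 0 0 0 2 0 1.7 35; 0 0 0 0 0 0 35; 0 0 0 0 0 0 35"
}}

```text
clock: 30.45
tool_pos: [432.0, 317.7, 85.9]
ee_rot: [0.64, 0.641, -0.299, 0.299]
force: [-0.5, 0.1, -1.6]
width: 35.1
grip_force: 10.9
```

Emit:
{"fn": "apply_moves", "kwargs": {
  "series": "0 0 0 0.8 0 0.6 35; 0 0 0 0 0 0 35; 0 0 0 0.8 0 0.6 35; 0 0 0 0 0 0 35; 0 0 0 0 0 0 35"
}}

```text
clock: 31.08
tool_pos: [432.1, 317.8, 83.9]
ee_rot: [0.64, 0.641, -0.299, 0.299]
force: [1.0, -0.4, -1.2]
width: 34.9
grip_force: 10.9
```

Run:
```python
from kin import *
where();F=[]
for i in range(6): grab("top");F.append(sensors.observe()["force"])
print(np.mean(F,0).round(2),sensors.observe()["torque"].round(2))
```

```text
tip [431.8 355.4  25.8]
org [431.8 355.7 115.7]
eye [431.9 355.8 246.7]
xt [-0.    -0.002 -1.   ] yt [-1.    -0.001  0.   ]
[-0.28 -0.14 -0.16] [ 0.45  0.05 -0.02]
```

Emit:
{"fn": "apply_moves", "kwargs": {
  "series": "0 0 0 0.8 0 0.6 35; 0 0 0 0 0 0 35; 0 0 0 0 0 0 35"
}}

```text
clock: 31.75
tool_pos: [432.2, 317.8, 83.4]
ee_rot: [0.64, 0.641, -0.299, 0.3]
force: [-0.6, 1.0, 5.5]
width: 35.0
grip_force: 10.6
```

Run:
```python
from kin import *
F=[]
for i in range(6): grab("top");F.append(sensors.observe()["force"])
print(np.mean(F,0).round(2),sensors.observe()["torque"].round(2))
```

```text
[-0.18 -0.05  5.2 ] [-0.36  0.09  0.  ]
```

Contact: the eye is bedded on the peg. Releasing gently.

Emit:
{"fn": "apply_moves", "kwargs": {
  "series": "0 0 0 -0.3 0 -0.3 36; 0 0 0 0 0 0 38; 0 0 0 0 0 0 40; 0 0 0 0 0 0 42; 0 0 0 0 0 0 44; 0 0 0 0 0 0 48; 0 0 0 0 0 0 52; 0 0 0 0 0 0 52"
}}

```text
clock: 33.05
tool_pos: [432.0, 317.9, 83.2]
ee_rot: [0.64, 0.641, -0.299, 0.299]
force: [1.0, -0.6, -0.4]
width: 51.9
grip_force: 0.0
```

Emit:
{"fn": "apply_moves", "kwargs": {
  "series": "0 0 0 0 0 0 53; 0 0 0 0 0 0 53; 0 0 0 0 0 0 53; 0 0 0 0 0 0 53"
}}

```text
clock: 33.55
tool_pos: [432.0, 317.9, 83.3]
ee_rot: [0.64, 0.641, -0.299, 0.299]
force: [0.1, 0.2, -0.2]
width: 52.8
grip_force: 0.0
```

Run:
```python
from kin import *
s=sensors.observe();print(s["force"].round(1),s["width"],s["grip_force"])
for i in range(2):
  grab("wrist");px,W=cloud("wrist");p=np.array(s["tool_pos"]);Rc=rot(s["ee_rot"]);L=(W-p)@Rc
  # tongs arms ahead of fingers: y in tool, along xt
  xt=np.array([.766,0,.643]);a=(L-ORG)@xt;b=(L-ORG)@np.array([.643,0,-.766])
  for lo in (25,50,75):
    m=(a>lo)&(a<lo+20)&(abs(b)<25)&(abs(L[...,1])<60);y=L[...,1][m];print(lo,m.sum(),np.median(y[y<0]) if (y<0).any() else"",np.median(y[y>0]) if(y>0).any() else"",np.median(b[m]))
  m=(a>60)&(abs(b)<25)&(abs(L[...,1])<60);print("end",a[m].max())
```

```text
[ 0.1  0.2 -0.2] 52.82369818754703 0.0
25 1815 -19.39447765536441 54.41263426677465 6.345210519860326
50 1527 -21.13845714763314 54.438442360200405 6.442171172529677
75 1626 -21.76670606730487 53.806939480848435 6.605991641581818
end 118.76374541320588
25 1807 -19.434814600976402 54.41582798492462 6.327161044968346
50 1543 -21.150689870412698 54.45209474530706 6.481150193353299
75 1626 -21.746681131174707 53.77392022928113 6.652923947328587
end 118.53472905274553
```

Run:
```python
from kin import *
s=sensors.observe();px,W=cloud("wrist");L=(W-np.array(s["tool_pos"]))@rot(s["ee_rot"]);xt=np.array([.766,0,.643]);a=(L-ORG)@xt;b=(L-ORG)@np.array([.643,0,-.766])
for lo in(10,25,50,75):
    m=(a>lo)&(a<lo+15)&(abs(b)<12)&(abs(L[...,1])<35);y=L[...,1][m];print(lo,[np.percentile(v,[3,97]).round(1) for v in(y[y<0],y[y>0]) if len(v)])
```

```text
10 [array([-30.4, -16.4]), array([16.2, 30.3])]
25 [array([-21.6, -17.3]), array([17. , 21.1])]
50 [array([-23.4, -19. ]), array([18.5, 22.6])]
75 [array([-25. , -19.1]), array([18.4, 24.2])]
```

The tongs are symmetric between the open fingers and hanging free. Retreating along the tool axis.

Emit:
{"fn": "apply_moves", "kwargs": {
  "series": "0 0 0 0 0 -4 53; 0 0 0 0 0 -10 53; 0 0 0 0 0 -15 53; 0 0 0 0 0 -20 53; 0 0 0 0 0 -25 53; 0 0 0 0 0 -30 53; 0 0 0 0 0 -25 53; 0 0 0 0 0 -10 53"
}}

```text
clock: 34.65
tool_pos: [431.8, 426.0, 173.6]
ee_rot: [0.64, 0.641, -0.298, 0.299]
force: [-0.3, 0.0, -0.2]
width: 52.8
grip_force: 0.0
```

Emit:
{"fn": "apply_moves", "kwargs": {
  "series": "0 0 0 0 0 0 53; 0 0 0 0 0 0 53; 0 0 0 0 0 0 53; 0 0 0 0 0 0 53; 0 0 0 0 0 0 53; 0 0 0 0 0 0 53; 0 0 0 0 0 0 53; 0 0 0 0 0 0 53"
}}

```text
clock: 35.65
tool_pos: [432.0, 424.6, 172.5]
ee_rot: [0.64, 0.641, -0.299, 0.299]
force: [-0.2, 0.9, -0.0]
width: 53.2
grip_force: 0.0
```

Run:
```python
from kin import *
s=sensors.observe();print(s["force"].round(1))
for i in range(3):
    grab("wrist");px,W=cloud("wrist");X,Y,Z=W[...,0],W[...,1],W[...,2]
    out=[]
    for z in(15,40,70,100,125,200):
        m=(abs(Z-z)<6)&(X>390)&(X<480)&(abs(Y-357)<25);out.append((z,int(m.sum()),W[m][:,:2].mean(0).round(1).tolist() if m.any() else 0))
    print(out)
grab("top");px,W=cloud("top");X,Y,Z=W[...,0],W[...,1],W[...,2]
q=W[(Z>268)&(Z<290)&(X>400)&(X<480)&(abs(Y-357)<32)];print("eye top",len(q),q.mean(0) if len(q) else"")
```

```text
[-0.2  0.9 -0. ]
[(15, 1038, [468.1, 359.0]), (40, 134, [432.6, 362.2]), (70, 154, [431.2, 362.2]), (100, 220, [432.3, 363.7]), (125, 319, [431.8, 363.6]), (200, 78, [433.1, 362.1])]
[(15, 1036, [468.2, 359.0]), (40, 138, [431.0, 362.2]), (70, 155, [431.8, 362.2]), (100, 226, [432.4, 363.6]), (125, 313, [431.8, 363.4]), (200, 79, [433.0, 362.2])]
[(15, 1037, [468.4, 359.0]), (40, 137, [431.8, 362.2]), (70, 149, [431.3, 362.4]), (100, 228, [432.0, 363.6]), (125, 316, [431.8, 363.5]), (200, 77, [433.0, 362.0])]
eye top 5 [424.65093582 357.42193165 268.59934966]
```

The tongs hang plumb and still on the peg, and the gripper is clear of everything. Handing in.

```bash
python3 -c "
from station import r
print(r.sign_off())"
```

```text
the job is handed in; nothing more can be done
None
```

The job is handed in with no verdict returned: the pellet stands upright about 2 mm from the stage's middle, the tongs hang plumb and still by their eye on the peg, and the gripper is clear, at about 36 s on the clock.

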